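Reject the notched test board

ROBOT

A 6-joint arm with a two-finger parallel gripper is mounted at the origin on the work surface. World frame = base frame: x ahead of the robot, y to its left, z up, the work surface at z = 0. Lengths are in mm, angles in degrees, forces in N, time in s.
With the tool pointing down it reaches from about 300 to 825 mm from the base axis. Payload 5.4 kg.
Tool frame: the origin (TCP) lies midway between the tips of the shut fingers; the grasp point (between the pads) lies 19 mm behind it; z points along the fingers, y is the direction in which the jaws open and shut (so a half turn about z gives the same grasp; the last joint's range is limited). The gripper opens to 92 mm and grips with 3 to 60 N. Pads are 20 mm wide; open, the fingers measure 128 mm over their backs; the gripper's body (75 mm by 189 mm) begins 69 mm behind the grasp point.
Start: joints at [52.535, 9.076, 91.501, -0, 79.423, -12.038], TCP at [246.897, 519.276, 214.601] pointing down, gripper open.
Joint ranges: [-166.64, 166.64], [-54.1, 131.32], [10.49, 154.53], [-73.88, 253.88], [9.74, 151.15], [-171.62, 171.62]. Speed limits (degrees/s): [147.25, 147.25, 180, 180, 180, 180].

INTERFACE

Orientations are given as a 3x3 rotation matrix whose columns are the frame's x, y, z axes.
In Python, from cell import manip gives the robot as it stands.
- The arm moves only by the tool play_rows, never from a script. Its argument "series" is a list of rows, each a list of 7 numbers: the shift along the tool's x, y, z in m, then the turn, a rotation vector about the tool's x, y, z in rad, then the opening, from 0 (shut) to 1 (fully open). A call has 1 to 5 rows; each row shifts and turns the pose as measured when the row begins, along the tool's axes as they then stand; what a row does not reach is not made up. A row lasts 1/8 s, in which the tool goes at most 62.5 mm and 10.7 degrees, less where a joint would pass 70% of its speed; a pose out of reach is approached as far as the arm can. A call is refused whole if a number of a shift passes 0.0625 or a number of a turn 0.188, either way. A call with a gripper value outside its range is refused whole. The fingers move at their own pace and stop on an object; the grip force is fixed at half the most. Time passes only in rows, so rows that do not move let the fingers close. It gives the time, the measured TCP pose, the force and the opening at its end, in the units of the state.
- manip.get_obs(): the state, without advancing time (a new reading comes with each control period).
- manip.read_camera(name): name is "scene" or "top" or "wrist"; returns a dict with "color" (384x512x3 uint8, red, green, blue), "fx", "fy", "cx", "cy" (pixels), "eye" and "orientation" of the camera in the world. Camera axes: x right, y down, z forward; pixel columns grow to the right and rows downward; lengths in mm; the calibration is good to about 2 mm. A picture is of the moment at which its call begins. There is no depth.
- manip.finish_job(): hands the job in, once; it reports no verdict.
The state is a dict: "time": time; "joint_pos": joint angles; "joint_vel": joint speeds; "joint_efforts": joint torques, N m; "ee_pos": TCP position; "tcp_rot": TCP orientation; "force": force on the tool from outside, world axes, zero at the start; "ft_torque": the same for the moment, N m; "finger_gap": opening from 0.0 (shut) to 1.0 (fully open).
Only numpy, scipy, OpenCV 4.12 (cv2) and the standard library are available. Lean on these libraries where they do the work, as an engineer would, in place of code of your own. Each camera call takes 0.05 s, during which the arm holds its last target.

TASK

One of the three boards in the sloping rack has a corner sawn out and is finished with. Swing the rack's retaining bar all the way back, draw that board out and put it in the wire basket, letting it go only when its lower end is within 3 cm of the basket floor. Leave the two whole boards in their slots, the bar open and everything else on the bench where it is.

Things in the scene. Friction and masses are not known exactly. Their poses are not given: they have to be found in the camera images.
- rack: Fixed rack, base 170 x 226 mm; origin on the bench, y along the row of boards, x away from the robot, z up. Three slots at y = -72, 0, +72 mm lean 35 deg (0.61 rad) from vertical, upper ends towards -x. The upper 50 mm of each board stands free, with over 60 mm free off each face once the bar is open. Base centre is at x = 20; nothing but boards and bar is above z = 105 mm.
- slot_foot (a point): Foot of the middle slot, in the middle of a board's lower end; in the rack frame x = 35, y = 0, z = 40 mm. The axis on which the bar turns runs through it along the rack's y. Plates hold a board's underside for its lowest 60 mm and its upper face for 40 mm, with 3 mm play in thickness and 1.5 mm at each side, so it must be drawn out along the slope.
- bar (a joint): Hinge of the steel retaining bar, rad, about the rack's +y through slot_foot. 0 to 0.1 is shut: the bar crosses 12 mm beyond the boards' upper ends, at 0 leaning 38 deg (0.663 rad) from vertical towards the rack's -x. It grows as the bar swings up and over towards +x, to its stop at 1.62 (55 deg past vertical). It stays where it is left; 2 to 4 N at the bar moves it.
- bar_handle (a point): Middle of the free end of the bar, a 12 mm round rod parallel to the rack's y, 128 mm from its hinge axis. The free end sticks out 75 mm past the rack's -y end arm (y = -121 to -196 mm in the rack frame; this point at y = -160), with nothing beneath it. Its axes turn with the bar.
- notched_mid (a point): The board to reject: off-white fibre-cement board 16 (own x) x 55 (own y) x 110 mm (own z), 150 g; point at its centre. A 20 mm wide, 26 mm long piece is sawn out of its upper +y corner, so its upper end is solid only from y = -27 to +7 mm. In the rack its z points up the slope, its y along the rack's y, its x out of the upper face. Its slot varies.
- whole_a_mid (a point): Whole board, with all its corners: off-white fibre-cement board 16 (own x) x 55 (own y) x 110 mm (own z), 150 g; point at its centre. Stays in its slot.
- whole_b_mid (a point): Second whole board, the same as the other. Stays in its slot.
- basket: Reject basket of steel wire with one open compartment, 170 (its x) x 120 (its y) x 90 mm high, walls and floor 4 mm thick, fixed to the bench; origin under its centre, z up. Its place and the grey bin's are swapped at random.
- bin: Solid grey plastic bin of the same outer size, divided into four compartments, fixed; not to be used. Origin under its centre.
- tape: Bystander: empty tape core, ring 90 mm across, 24 mm high, origin under its centre.
- weight: Bystander: brass knobbed weight, 48 mm across, 66 mm high, origin under its centre.
- jar: Bystander: closed jar 60 mm across, 80 mm high, origin under its centre.
- brush: Bystander: hand brush lying on the bench, less than 40 mm high.
- driver: Bystander: screwdriver lying on the bench, less than 40 mm high.
- dish: Bystander: white dish 90 mm across, 30 mm high, origin under its centre.
- offcut: Bystander: board offcut 70 x 50 x 20 mm, lying flat, origin under its centre.
Things that resemble listed ones, but are neither listed nor needed, are in the scene too. What is shaped like the part that bears notched_mid but black or green is not meant.

How it is judged (in metres and radians):
On the way, in this order (a step that is already met when the one before it is completed fails the run):
1. the retaining bar is swung all the way back (over 1.4 rad) (value of joint bar above 1.4 rad), for 0.2 s.
2. the notched board is drawn out of its slot and lifted clear of the rack (height (world z) of notched_mid above 0.13 m and distance of notched_mid from where it was at the start of the episode above 0.06 m), for 0.1 s.
At the end, for the whole second after the job is handed in: The notched board is at rest inside the wire basket, its centre within the basket's walls and below its rim; the bar is still swung back (over 1.3 rad); both whole boards are within 12 mm of where they stood (x of notched_mid in the frame of basket between -0.08 and 0.08 m and y of notched_mid in the frame of basket between -0.055 and 0.055 m and z of notched_mid in the frame of basket between 0.005 and 0.085 m and linear speed of notched below 0.03 m/s and value of joint bar above 1.3 rad and distance of each of whole_a_mid, whole_b_mid from where it was at the start of the episode below 0.012 m); the robot touches nothing.
It fails at once if the notched board is let go from more than about 5 cm up (it moves over 1 m/s with no finger touching it) (linear speed of notched above 1 m/s and contact force between the fingers and notched below 0.05 N).
It fails at once if a whole board is moved by over 20 mm (distance of any of whole_a_mid, whole_b_mid from where it was at the start of the episode above 0.02 m).
It fails at once if a bystander is moved by over 30 mm (distance of any of tape, weight, jar, brush, driver, dish, offcut from where it was at the start of the episode above 0.03 m).
It also fails if it takes over 53 s, if anything falls off the work surface, if the arm or the gripper's body presses on something with over 40 N, if the wrist force passes 120 N, or if a joint passes its speed limit or range.

## Working session

There is one attempt and no reset: what is moved stays moved. The work goes in short steps, Python scripts to look and compute and a tool call to move; the robot and the scene stay as the last step left them, time stands still between calls to the robot, and variables do not carry over. Pictures are saved under pics/ and viewed, and the job is handed in when it is done.

Besides the shell and the picture viewer there is one more tool, called as name(argument=value, ...) on one line, values as JSON. play_rows: Moves the arm, as the interface text tells. Its arguments: {"type":"object","properties":{"series":{"type":"array","items":{"type":"array","items":{"type":"number"}}}},"required":["series"]}

```bash
ls; mkdir -p pics
python3 - <<'E'
from cell import manip
import cv2
o=manip.get_obs();print(o)
for n in("scene","top","wrist"):
    c=manip.read_camera(n);cv2.imwrite(f"pics/{n}0.png",c["color"][:,:,::-1])
    print(n,{k:v for k,v in c.items() if k!="color"})
E
```

```text
pics
{'time': 0.0, 'joint_pos': array([ 5.25351491e+01,  9.11236775e+00,  9.15737779e+01,  7.71611617e-04,
        7.94229624e+01, -1.20370031e+01]), 'joint_vel': array([-0.03006517, -0.01788373,  0.08912484, -0.01494275, -0.04889942,
       -0.06623525]), 'joint_efforts': array([ 4.53485736e-04, -3.85572338e+01, -3.22109449e+01,  7.02799601e-02,
        3.77944659e-02, -1.14646905e-04]), 'ee_pos': array([246.49937453, 518.77454202, 213.60767735]), 'tcp_rot': array([[-9.03125402e-01,  4.29375292e-01, -1.16884130e-03],
       [ 4.29376687e-01,  9.03124244e-01, -1.50343631e-03],
       [ 4.10070514e-04, -1.85966473e-03, -9.99998187e-01]]), 'force': array([-0.10482766,  0.10573219, -0.33414266]), 'ft_torque': array([-0.06359071,  0.04601241,  0.01139959]), 'finger_gap': 1.0017348039401133}
scene {'fx': 424.0224972474367, 'fy': 424.0224972474367, 'cx': 255.31703599082041, 'cy': 197.85988933790213, 'eye': array([1023.25151681, -611.39307699, 1216.34319699]), 'orientation': array([[ 0.80197059,  0.48876818, -0.34343681],
       [ 0.59729596, -0.66475187,  0.44871204],
       [-0.00898409, -0.56498727, -0.82505071]])}
top {'fx': 352.086838695807, 'fy': 352.086838695807, 'cx': 258.70797992193724, 'cy': 195.53617626867026, 'eye': array([ 4.03072146e+02, -2.32619385e-01,  9.81076628e+02]), 'orientation': array([[ 0.02045144, -0.98747185,  0.15646435],
       [-0.99963951, -0.02291921, -0.01398406],
       [ 0.01739491, -0.15612195, -0.98758461]])}
wrist {'fx': 274.2504483170274, 'fy': 274.2504483170274, 'cx': 256.41118373840055, 'cy': 193.16042145274028, 'eye': array([171.48272144, 555.02742479, 384.70573417]), 'orientation': array([[ 0.43013092,  0.86362064,  0.26295777],
       [ 0.90276503, -0.41095017, -0.12702462],
       [-0.00163854,  0.2920263 , -0.95640889]])}
```

Run:
```python
import cv2
for n in("scene","top"):
    i=cv2.imread(f"pics/{n}0.png");cv2.imwrite(f"pics/{n}0b.png",cv2.resize(i,(800,600),interpolation=cv2.INTER_CUBIC))
```

```text
(no output)
```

View pics/scene0b.png

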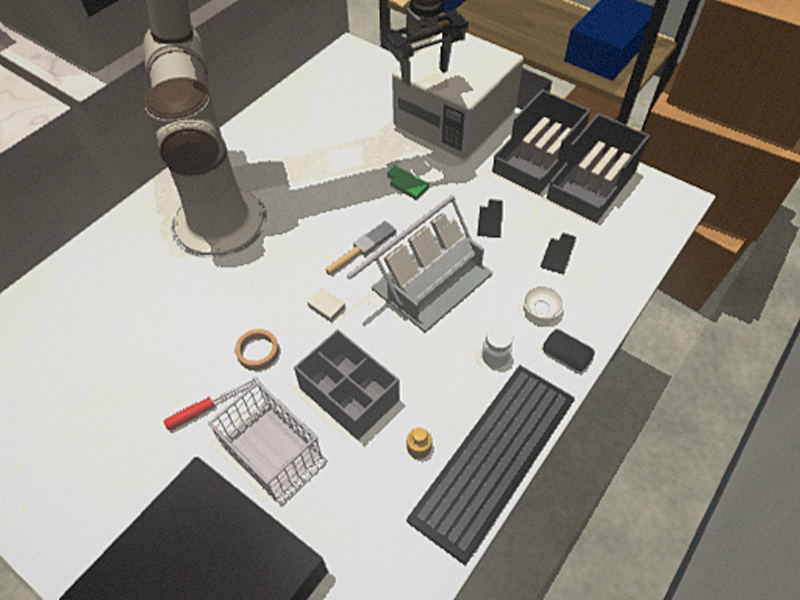

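View pics/top0b.png

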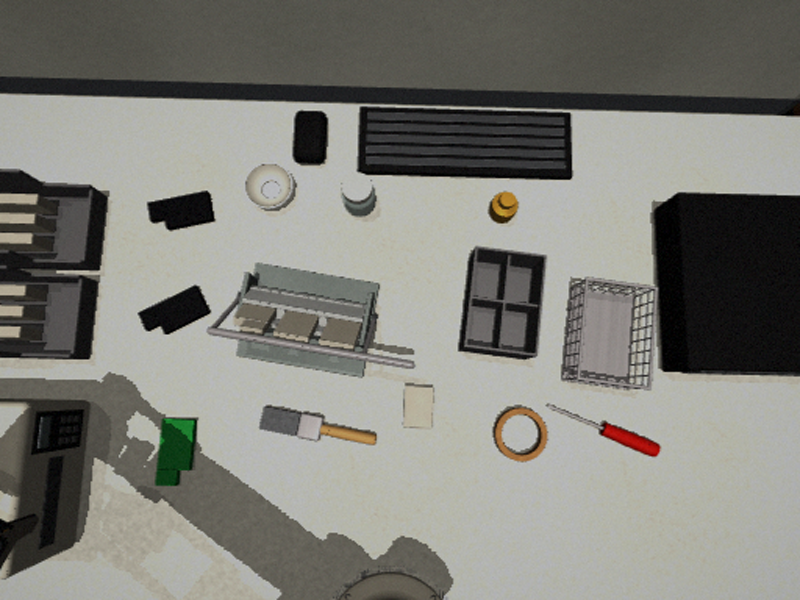

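Scene (800x600): rack around (430,260), wire basket (267,440), and grey four-compartment bin (347,382). The top view agrees: rack (305,320), basket (610,333), bin (502,302). Next I'll enlarge the rack and basket.

Run:
```python
import cv2
def crop(n,x,y,w,h,s,out):
    i=cv2.imread(f"pics/{n}.png")[y:y+h,x:x+w];cv2.imwrite(f"pics/{out}.png",cv2.resize(i,(w*s,h*s),interpolation=cv2.INTER_CUBIC))
crop("scene0",215,115,115,100,6,"s_rack")
crop("top0",125,160,150,90,5,"t_rack")
crop("top0",280,150,150,110,5,"t_bas")
crop("scene0",120,230,100,100,6,"s_bas")
```

```text
(no output)
```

View pics/s_rack.png

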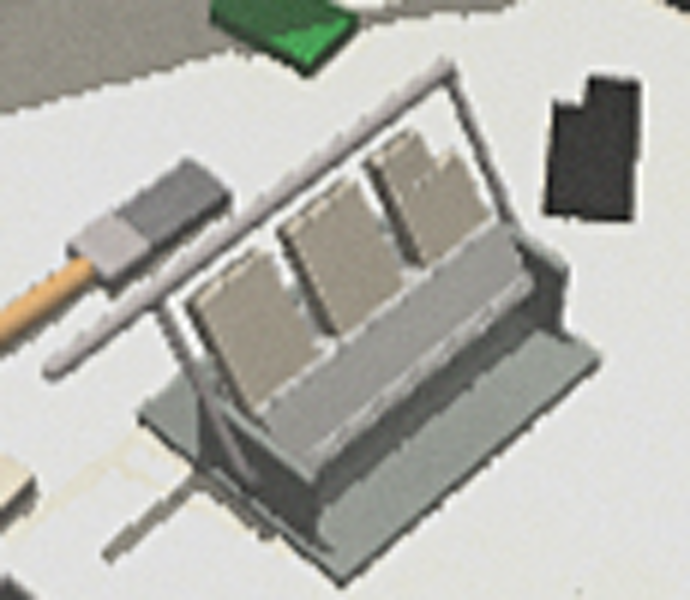

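View pics/t_rack.png

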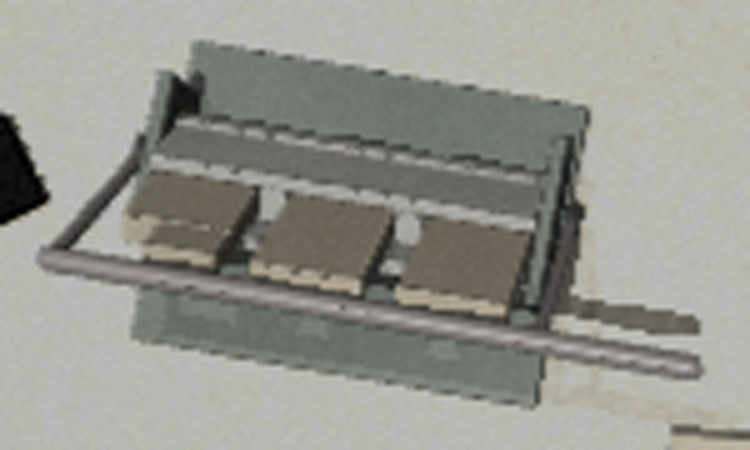

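View pics/t_bas.png

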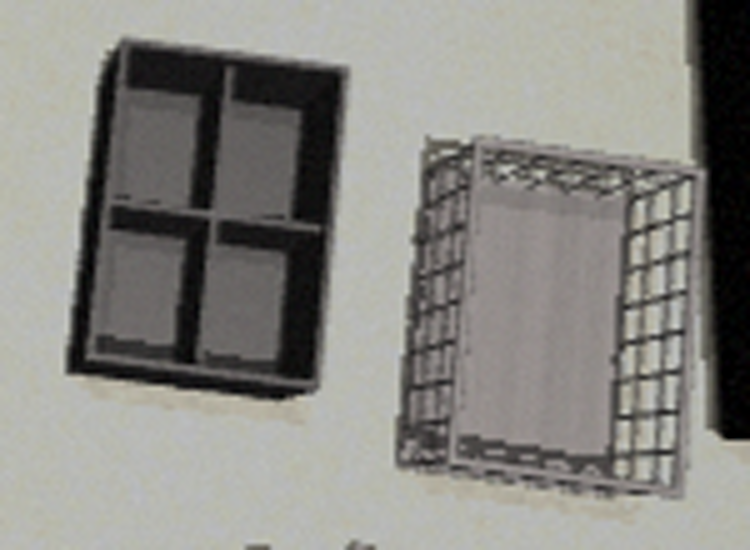

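View pics/s_bas.png

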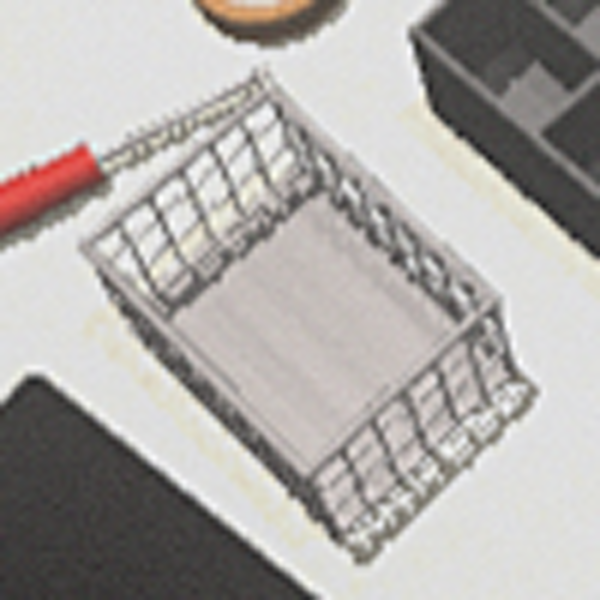

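The rejected board is the one in the rack's +y slot: scene crop (430,190), top crop (180,210). It has a step at its upper +y corner. The boards at the middle and the -y end have all their corners, and the black and green notched pieces on the bench aren't meant. Now I'll fit the rack and basket poses.

```bash
cat > h.py <<'E'
import numpy as np, cv2
from scipy.optimize import least_squares
from scipy.spatial.transform import Rotation as R
def proj(c,P):
    p=(np.atleast_2d(P)-c['eye'])@c['orientation']
    return np.c_[c['fx']*p[:,0]/p[:,2]+c['cx'],c['fy']*p[:,1]/p[:,2]+c['cy']]
def T(p,P): return np.atleast_2d(P)@R.from_euler('z',p[2]).as_matrix().T+[p[0],p[1],0]
E
cat > fit.py <<'E'
from h import *
import json
from cell import manip
S,Tp=[manip.read_camera(n) for n in("scene","top")]
s=lambda l,x,y,k:np.array(l)/k+[x,y]
# rack
tb=s([(192,42),(588,106),(537,405),(133,340)],125,160,5)
sb=s([(342,585),(600,362),(140,415)],215,115,6)
tr=s([(700,368),(42,258)],125,160,5); sr=s([(48,372),(450,68)],215,115,6)
def model(p):
    h=p[3];B=[(105,113,h),(105,-113,h),(-65,-113,h),(-65,113,h)]
    a=-0.663+p[4];r=lambda y:(35+128*np.sin(a),y,40+128*np.cos(a))
    W=T(p,B+[r(-196),r(p[5])])
    t=proj(Tp,W);q=proj(S,W[[1,0,2,4,5]])
    return W,np.r_[t-np.r_[tb,tr],q-np.r_[sb,sr]]
f=least_squares(lambda p:np.r_[model(p)[1].ravel(),(p[3]-6)/10],[400,100,-.1,6,.05,125],x_scale=[10,10,.1,1,.1,10],loss='soft_l1')
print(np.round(f.x,3));print(np.round(model(f.x)[1],1))
# basket
tk=s([(480,138),(705,168),(685,495),(452,465)],280,150,5)
sk=s([(500,300),(310,475),(90,240),(268,88)],120,230,6)
C=[(85,60,90),(85,-60,90),(-85,-60,90),(-85,60,90)]
g=least_squares(lambda p:np.r_[proj(Tp,T(p,C))-tk,proj(S,T(p,C))-sk].ravel(),[400,-300,-.1],x_scale=[10,10,.1],loss='soft_l1')
print(np.round(g.x,3));print(np.round(g.fun.reshape(-1,2),1))
json.dump(dict(rack=list(f.x),bas=list(g.x)),open('pose.json','w'))
# overlay boards
u=np.array([-np.sin(.61),0,np.cos(.61)]);n=np.array([np.cos(.61),0,np.sin(.61)])
for c,nm,o,k in((S,'s',(215,115),6),(Tp,'t',(125,160),5)):
    w,h=(115,100) if nm=='s' else (150,90)
    im=c['color'][o[1]:o[1]+h,o[0]:o[0]+w,::-1];im=cv2.resize(im,None,fx=k,fy=k,interpolation=cv2.INTER_CUBIC)
    for y in(-72,0,72):
        Q=[np.array([35,y+dy,40])+u*l+n*8 for dy,l in((-27.5,60),(-27.5,110),(27.5,110),(27.5,60))]
        px=(proj(c,T(f.x,Q))-o)*k
        cv2.polylines(im,[px.astype(int)],False,(0,0,255),1)
    for l in [np.array([[105,113,6],[105,-113,6],[-65,-113,6],[-65,113,6]])]:
        cv2.polylines(im,[((proj(c,T(f.x,l))-o)*k).astype(int)],True,(255,0,0),1)
    cv2.imwrite(f'pics/ov_{nm}.png',im)
E
python3 fit.py
```

```text
[ 5.10625e+02  1.60256e+02 -1.42000e-01  7.68000e-01  6.10000e-02
  1.19948e+02]
[[ 0.3 -0.1]
 [-0.4 -0. ]
 [-0.6 -0.2]
 [-0.4 -0.6]
 [-0.1 -0.5]
 [-0.  -0.2]
 [-0.3  0.2]
 [-0.  -0.4]
 [-1.3  0.3]
 [-0.9  0.4]
 [-0.8 -0.9]]
[ 5.09510e+02 -3.64324e+02 -1.15000e-01]
[[-0.9 -0.9]
 [-0.1 -0.6]
 [-0.3 -0.5]
 [-0.9 -1. ]
 [-1.1 -0.5]
 [-1.8  0.3]
 [-3.3  0.4]
 [-0.9 -1.2]]
```

View overlays.

View pics/ov_s.png

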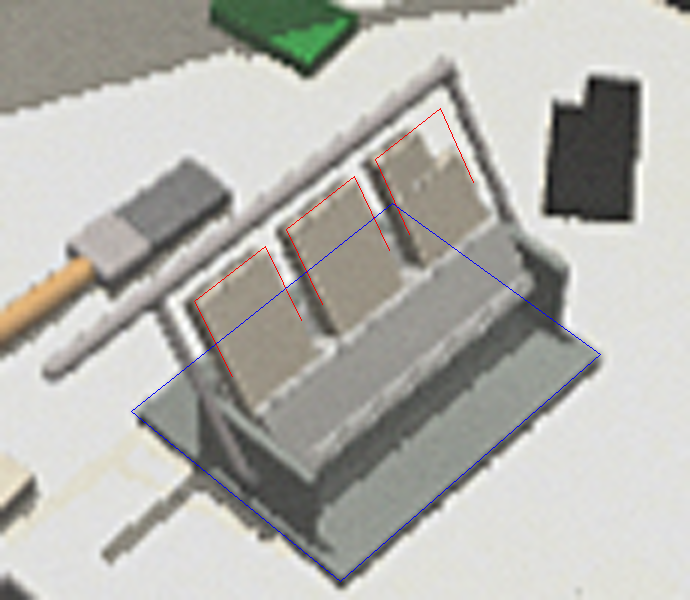

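View pics/ov_t.png

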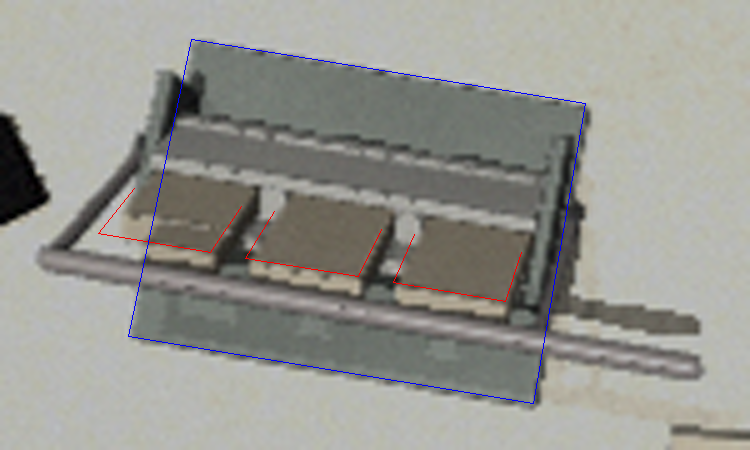

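```bash
cat >> h.py <<'E'
import json
D=json.load(open('pose.json'));rk=D['rack'];bk=D['bas']
def tgt(frame,pos,tilt=0,yaw=0):
    """TCP target in frame (mm); tilt deg: tool z=(sin t,0,-cos t), tool y=(cos t,0,sin t), tool x=frame y"""
    t=np.radians(tilt)
    M=np.c_[[0,1,0],[np.cos(t),0,np.sin(t)],[np.sin(t),0,-np.cos(t)]]
    Rz=R.from_euler('z',frame[2]+np.radians(yaw)).as_matrix()
    return T(frame,pos)[0],Rz@M
def plan(target,n=None,ms=50,mr=10,show=True):
    from cell import manip
    o=manip.get_obs();p=o['ee_pos'];A=R.from_matrix(o['tcp_rot'])
    P,B=target;B=R.from_matrix(B)
    w=(A.inv()*B).as_rotvec()
    n=n or max(1,int(np.ceil(max(np.linalg.norm(P-p)/ms,np.degrees(np.linalg.norm(w))/mr))))
    print('t',round(o['time'],2),'tcp',p.round(1),'target',P.round(1),'rot deg',np.degrees(w).round(1),'F',o['force'].round(1),'gap',round(o['finger_gap'],3),'q',o['joint_pos'].round(0),'rows',n)
    for i in range(n):
        d=(A*R.from_rotvec(w*i/n)).inv().apply((P-p)/n)/1000
        print([*d.round(4),*(w/n).round(4)])
E
python3 - <<'E'
from h import *
print(T(rk,[-37.5,-160,145]))
plan(tgt(rk,[-90,-160,200]))
E
```

```text
[[450.86556205   7.17047742 145.        ]]
t 0.25 tcp [246.7 519.  214.1] target [398.9  14.6 200. ] rot deg [-0.1  0.  72.7] F [-0.2 -0.3 -0.7] gap 0.999 q [ 53.   9.  92.  -0.  79. -12.] rows 11
[np.float64(-0.0322), np.float64(-0.0355), np.float64(0.0013), np.float64(-0.0001), np.float64(0.0), np.float64(0.1154)]
[np.float64(-0.0361), np.float64(-0.0315), np.float64(0.0013), np.float64(-0.0001), np.float64(0.0), np.float64(0.1154)]
[np.float64(-0.0394), np.float64(-0.0272), np.float64(0.0013), np.float64(-0.0001), np.float64(0.0), np.float64(0.1154)]
[np.float64(-0.0423), np.float64(-0.0225), np.float64(0.0013), np.float64(-0.0001), np.float64(0.0), np.float64(0.1154)]
[np.float64(-0.0446), np.float64(-0.0174), np.float64(0.0013), np.float64(-0.0001), np.float64(0.0), np.float64(0.1154)]
[np.float64(-0.0463), np.float64(-0.0122), np.float64(0.0013), np.float64(-0.0001), np.float64(0.0), np.float64(0.1154)]
[np.float64(-0.0474), np.float64(-0.0068), np.float64(0.0013), np.float64(-0.0001), np.float64(0.0), np.float64(0.1154)]
[np.float64(-0.0479), np.float64(-0.0013), np.float64(0.0013), np.float64(-0.0001), np.float64(0.0), np.float64(0.1154)]
[np.float64(-0.0477), np.float64(0.0043), np.float64(0.0013), np.float64(-0.0001), np.float64(0.0), np.float64(0.1154)]
[np.float64(-0.0469), np.float64(0.0097), np.float64(0.0013), np.float64(-0.0001), np.float64(0.0), np.float64(0.1154)]
[np.float64(-0.0455), np.float64(0.015), np.float64(0.0013), np.float64(-0.0001), np.float64(0.0), np.float64(0.1154)]
```

play_rows(series=[[-0.032,-0.036,0,0,0,0.115,0],[-0.036,-0.032,0,0,0,0.115,0],[-0.039,-0.027,0,0,0,0.115,0],[-0.042,-0.022,0,0,0,0.115,0],[-0.045,-0.017,0,0,0,0.115,0]])

```text
time: 0.88
ee_pos: [315.2, 285.2, 213.4]
tcp_rot: [[-0.514, 0.858, 0.0], [0.858, 0.514, -0.001], [-0.001, -0.001, -1.0]]
force: [-0.6, -0.4, -0.2]
finger_gap: 0.475
```

play_rows(series=[[-0.046,-0.012,0,0,0,0.115,0],[-0.047,-0.007,0,0,0,0.115,0],[-0.048,-0.001,0,0,0,0.115,0],[-0.048,0.004,0,0,0,0.115,0],[-0.047,0.01,0,0,0,0.115,0]])

```text
time: 1.5
ee_pos: [381.3, 47.5, 214.2]
tcp_rot: [[0.054, 0.999, 0.004], [0.999, -0.054, -0.001], [-0.001, 0.004, -1.0]]
force: [0.2, -0.6, 0.5]
finger_gap: 0.004
```

Run:
```python
from h import *
from cell import manip
plan(tgt(rk,[-90,-160,200]))
plan(tgt(rk,[-90,-160,118]))
c=manip.read_camera("wrist");cv2.imwrite("pics/w1.png",c["color"][:,:,::-1])
```

```text
t 1.5 tcp [381.3  47.5 214.2] target [398.9  14.6 200. ] rot deg [0.2 0.  5. ] F [ 0.2 -0.6  0.5] gap 0.004 q [-11. -22. 120.  -0.  82.  -8.] rows 1
[np.float64(-0.0319), np.float64(0.0193), np.float64(0.0143), np.float64(0.0039), np.float64(0.0004), np.float64(0.0881)]
t 1.5 tcp [381.3  47.5 214.2] target [398.9  14.6 118. ] rot deg [0.2 0.  5. ] F [ 0.2 -0.6  0.5] gap 0.004 q [-11. -22. 120.  -0.  82.  -8.] rows 3
[np.float64(-0.0106), np.float64(0.0063), np.float64(0.0321), np.float64(0.0013), np.float64(0.0001), np.float64(0.0294)]
[np.float64(-0.0104), np.float64(0.0067), np.float64(0.0321), np.float64(0.0013), np.float64(0.0001), np.float64(0.0294)]
[np.float64(-0.0102), np.float64(0.007), np.float64(0.0321), np.float64(0.0013), np.float64(0.0001), np.float64(0.0294)]
```

View pics/w1.png

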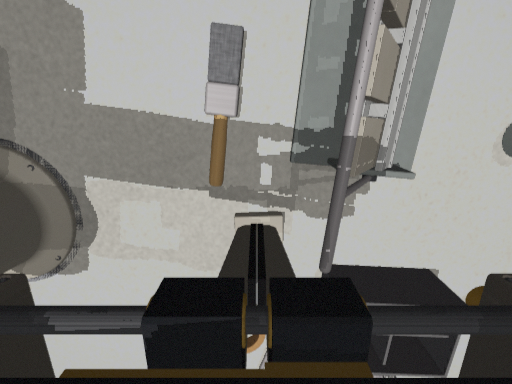

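Wrist view: the rod's free end is at (325,268). The shut fingertips (255,230) are on its robot side, with room to go down.

play_rows(series=[[-0.016,0.009,0.015,0,0,0.044,0],[-0.016,0.01,0.015,0,0,0.044,0],[0,0,0.034,0,0,0,0],[0,0,0.034,0,0,0,0],[0,0.01,0,0,0,0,0]])

```text
time: 2.17
ee_pos: [410.7, 4.1, 115.3]
tcp_rot: [[0.157, 0.988, 0.007], [0.988, -0.157, -0.006], [-0.004, 0.008, -1.0]]
force: [-0.1, -0.2, 0.5]
finger_gap: 0.008
```

Run:
```python
from h import *
plan(tgt(rk,[-60,-160,118]))
plan(tgt(rk,[100,-160,118]),ms=30)
```

```text
t 2.17 tcp [410.7   4.1 115.3] target [428.6  10.4 118. ] rot deg [ 0.5  0.3 -0.9] F [-0.1 -0.2  0.5] gap 0.008 q [-16. -11. 123.  -0.  67.  -7.] rows 1
[np.float64(0.009), np.float64(0.0167), np.float64(-0.0026), np.float64(0.008), np.float64(0.0044), np.float64(-0.0157)]
t 2.17 tcp [410.7   4.1 115.3] target [587.  -12.3 118. ] rot deg [ 0.5  0.3 -0.9] F [-0.1 -0.2  0.5] gap 0.008 q [-16. -11. 123.  -0.  67.  -7.] rows 6
[np.float64(0.0019), np.float64(0.0294), np.float64(-0.0002), np.float64(0.0013), np.float64(0.0007), np.float64(-0.0026)]
[np.float64(0.0018), np.float64(0.0295), np.float64(-0.0003), np.float64(0.0013), np.float64(0.0007), np.float64(-0.0026)]
[np.float64(0.0018), np.float64(0.0295), np.float64(-0.0003), np.float64(0.0013), np.float64(0.0007), np.float64(-0.0026)]
[np.float64(0.0017), np.float64(0.0295), np.float64(-0.0003), np.float64(0.0013), np.float64(0.0007), np.float64(-0.0026)]
[np.float64(0.0016), np.float64(0.0295), np.float64(-0.0004), np.float64(0.0013), np.float64(0.0007), np.float64(-0.0026)]
[np.float64(0.0015), np.float64(0.0295), np.float64(-0.0004), np.float64(0.0013), np.float64(0.0007), np.float64(-0.0026)]
```

play_rows(series=[[0.003,0.018,0,0.002,0,-0.003,0],[0.003,0.018,0,0.002,0,-0.003,0],[0.002,0.018,0,0.002,0,-0.003,0],[0.002,0.018,0,0.002,0,-0.003,0],[0.002,0.018,0,0,0,-0.003,0]])

```text
time: 2.8
ee_pos: [507.1, 1.5, 124.1]
tcp_rot: [[0.139, 0.99, -0.001], [0.99, -0.139, -0.009], [-0.009, 0.0, -1.0]]
force: [-2.6, -1.4, -0.7]
finger_gap: 0.005
```

Run:
```python
from h import *
plan(tgt(rk,[70,-160,118]),ms=20)
plan(tgt(rk,[110,-160,95]),ms=20)
```

```text
t 2.8 tcp [507.1   1.5 124.1] target [557.3  -8.  118. ] rot deg [0.  0.5 0.2] F [-2.6 -1.4 -0.7] gap 0.005 q [-13.   4. 107.  -1.  68.  -5.] rows 3
[np.float64(-0.0008), np.float64(0.017), np.float64(0.002), np.float64(0.0), np.float64(0.0029), np.float64(0.0009)]
[np.float64(-0.0008), np.float64(0.017), np.float64(0.002), np.float64(0.0), np.float64(0.0029), np.float64(0.0009)]
[np.float64(-0.0008), np.float64(0.017), np.float64(0.002), np.float64(0.0), np.float64(0.0029), np.float64(0.0009)]
t 2.8 tcp [507.1   1.5 124.1] target [596.9 -13.7  95. ] rot deg [0.  0.5 0.2] F [-2.6 -1.4 -0.7] gap 0.005 q [-13.   4. 107.  -1.  68.  -5.] rows 5
[np.float64(-0.0005), np.float64(0.0182), np.float64(0.0058), np.float64(0.0), np.float64(0.0017), np.float64(0.0005)]
[np.float64(-0.0005), np.float64(0.0182), np.float64(0.0058), np.float64(0.0), np.float64(0.0017), np.float64(0.0005)]
[np.float64(-0.0005), np.float64(0.0182), np.float64(0.0058), np.float64(0.0), np.float64(0.0017), np.float64(0.0005)]
[np.float64(-0.0005), np.float64(0.0182), np.float64(0.0058), np.float64(0.0), np.float64(0.0017), np.float64(0.0005)]
[np.float64(-0.0005), np.float64(0.0182), np.float64(0.0058), np.float64(0.0), np.float64(0.0017), np.float64(0.0005)]
```

Contact at about 3 N, so the bar is moving.

play_rows(series=[[-0.001,0.018,0.003,0,0.002,0,0],[-0.001,0.018,0.004,0,0.002,0,0],[-0.001,0.018,0.006,0,0.002,0,0],[0,0.016,0.007,0,0,0,0],[0,0.014,0.008,0,0,0,0]])

```text
time: 3.42
ee_pos: [594.5, -11.5, 100.7]
tcp_rot: [[0.135, 0.991, -0.004], [0.991, -0.135, -0.001], [-0.002, -0.004, -1.0]]
force: [-5.6, -0.6, -3.3]
finger_gap: 0.003
```

Run:
```python
from h import *
from cell import manip
plan(tgt(rk,[120,-160,93]),ms=20)
for n in("scene","top"):
    c=manip.read_camera(n);i=c["color"][:,:,::-1];
    x,y,w,h=(200,90,150,120) if n=="scene" else (125,130,170,120)
    cv2.imwrite(f"pics/{n}2.png",cv2.resize(i[y:y+h,x:x+w],None,fx=4,fy=4,interpolation=cv2.INTER_CUBIC))
```

```text
t 3.42 tcp [594.5 -11.5 100.7] target [606.8 -15.1  93. ] rot deg [-0.2  0.1  0.3] F [-5.6 -0.6 -3.3] gap 0.003 q [-13.  18.  94.  -0.  68.  -5.] rows 1
[np.float64(-0.0019), np.float64(0.0127), np.float64(0.0077), np.float64(-0.0039), np.float64(0.0018), np.float64(0.0061)]
```

View pics/scene2.png

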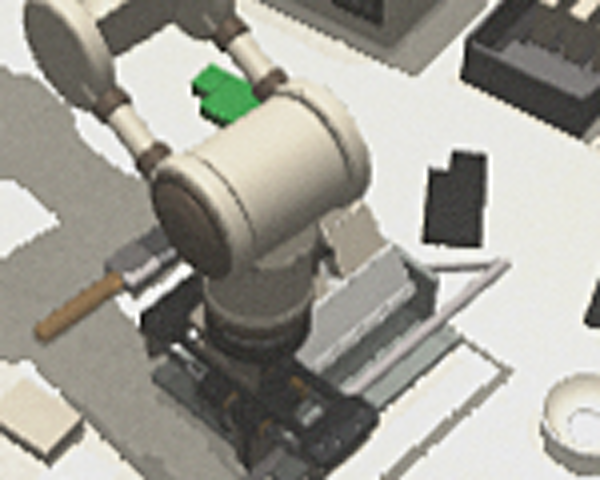

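View pics/top2.png

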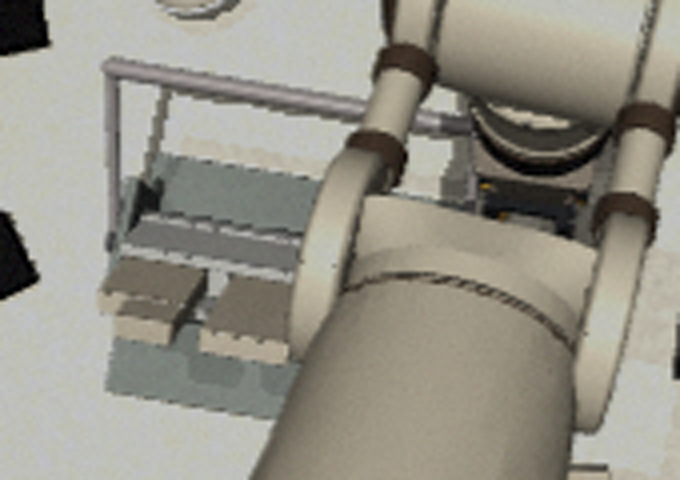

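The bar is over: its +y corner is at top crop (112,66) and scene crop (505,263). The notched board is at top crop (155,300), with its notch at the upper left. Next I'll measure the bar angle.

Run:
```python
from h import *
from cell import manip
S,Tp=[manip.read_camera(n) for n in("scene","top")]
for a in np.arange(1.2,1.65,.06):
    t=a-.663;W=T(rk,[35+128*np.sin(t),120,40+128*np.cos(t)])
    print(round(a,2),proj(Tp,W)-[153,146.5],proj(S,W)-[326.2,155.7])
```

```text
1.2 [[-7.85604194  8.74359386]] [[ -6.1162295  -10.09194546]]
1.26 [[-6.78116533  6.65521923]] [[-4.75936375 -8.23604277]]
1.32 [[-5.69541663  4.7360466 ]] [[-3.47822296 -6.348099  ]]
1.38 [[-4.60409113  2.99190896]] [[-2.27835006 -4.43665055]]
1.44 [[-3.51233102  1.42740566]] [[-1.16482245 -2.51031171]]
1.5 [[-2.42509106  0.04593497]] [[-0.14222165 -0.57771375]]
1.56 [[-1.34710945 -1.15026063]] [[0.78539177 1.35255501]]
1.62 [[-0.2828837  -2.16003854]] [[1.61449757 3.27200745]]
```

The bar is at about 1.5 rad. A small extra push for margin, then up.

play_rows(series=[[0,0.006,0.006,0,0,0,0],[0,0.006,0.002,0,0,0,0],[0,0,0,0,0,0,0]])

```text
time: 4.0
ee_pos: [604.1, -13.0, 92.2]
tcp_rot: [[0.135, 0.991, -0.008], [0.991, -0.135, -0.001], [-0.002, -0.008, -1.0]]
force: [0.5, -0.2, -0.4]
finger_gap: 0.003
```

play_rows(series=[[0,-0.03,0,0,0,0,0],[0,-0.02,-0.05,0,0,0,0],[0,0,-0.055,0,0,0,0],[0,0,-0.055,0,0,0,0.5],[0,0,0,0,0,0,0.5]])

```text
time: 4.62
ee_pos: [558.2, -6.2, 261.6]
tcp_rot: [[0.135, 0.991, 0.007], [0.991, -0.135, -0.003], [-0.002, 0.007, -1.0]]
force: [1.2, 0.7, -0.7]
finger_gap: 0.2
```

Run:
```python
from h import *
u=np.array([-np.sin(.61),0,np.cos(.61)])
f=np.array([35,72-10,40])
t=tgt(rk,f+u*(110+60),35);plan(t)
```

```text
t 4.62 tcp [558.2  -6.2 261.6] target [457.6 230.5 179.3] rot deg [-34.6   0.    0.4] F [ 1.2  0.7 -0.7] gap 0.2 q [-13.   5.  91.  -0.  84.  -5.] rows 6
[np.float64(0.0368), np.float64(-0.022), np.float64(0.0135), np.float64(-0.1006), np.float64(0.0), np.float64(0.0011)]
[np.float64(0.0368), np.float64(-0.0233), np.float64(0.0112), np.float64(-0.1006), np.float64(0.0), np.float64(0.0011)]
[np.float64(0.0368), np.float64(-0.0244), np.float64(0.0088), np.float64(-0.1006), np.float64(0.0), np.float64(0.0011)]
[np.float64(0.0368), np.float64(-0.0252), np.float64(0.0063), np.float64(-0.1006), np.float64(0.0), np.float64(0.0011)]
[np.float64(0.0367), np.float64(-0.0257), np.float64(0.0037), np.float64(-0.1006), np.float64(0.0), np.float64(0.0011)]
[np.float64(0.0367), np.float64(-0.026), np.float64(0.0011), np.float64(-0.1006), np.float64(0.0), np.float64(0.0011)]
```

play_rows(series=[[0.037,-0.022,0.01,-0.1,0,0,0.5],[0.037,-0.023,0.009,-0.1,0,0,0.5],[0.037,-0.024,0.008,-0.1,0,0,0.5],[0.037,-0.025,0.005,-0.1,0,0,0.5],[0.037,-0.026,0.003,-0.1,0,0,0.5]])

```text
time: 5.25
ee_pos: [478.3, 194.8, 201.5]
tcp_rot: [[0.141, 0.851, 0.505], [0.99, -0.124, -0.068], [0.005, 0.51, -0.86]]
force: [-0.2, -0.6, -0.1]
finger_gap: 0.505
```

Run:
```python
from h import *
u=np.array([-np.sin(.61),0,np.cos(.61)])
f=np.array([35,72-10,40])
t=tgt(rk,f+u*(110+50),35);plan(t)
```

```text
t 5.25 tcp [478.3 194.8 201.5] target [463.3 229.6 171.1] rot deg [-4.3 -0.2 -0.1] F [-0.2 -0.6 -0.1] gap 0.505 q [ 16. -19. 124. -16.  47.  33.] rows 1
[np.float64(0.0322), np.float64(-0.0325), np.float64(0.0162), np.float64(-0.0758), np.float64(-0.0041), np.float64(-0.0025)]
```

play_rows(series=[[0.016,-0.016,0.008,-0.038,-0.002,0,0.5],[0.018,-0.017,0.009,-0.04,-0.002,0,0.5],[0,0,0,0,0,0,0.5]])

```text
time: 5.62
ee_pos: [459.5, 235.7, 165.8]
tcp_rot: [[0.134, 0.81, 0.571], [0.991, -0.111, -0.076], [0.002, 0.576, -0.817]]
force: [0.5, -0.1, -0.5]
finger_gap: 0.501
```

Run:
```python
from h import *
from cell import manip
u=np.array([-np.sin(.61),0,np.cos(.61)]);n=np.array([np.cos(.61),0,np.sin(.61)])
f=np.array([35,72-10,40])
t=tgt(rk,f+u*(110+50),35);plan(t)
k=2
for nm in("wrist","top","scene"):
    c=manip.read_camera(nm);im=c["color"][:,:,::-1]
    x,y,w,h,k={"wrist":(130,0,270,300,2),"top":(125,130,170,120,4),"scene":(200,90,150,120,4)}[nm]
    cv2.imwrite(f"pics/{nm}3raw.png",im)
    im=cv2.resize(im[y:y+h,x:x+w],None,fx=k,fy=k,interpolation=cv2.INTER_CUBIC)
    if nm!="scene":
     for yy in(0,72):
      for s in(8,-8):
        Q=[np.array([35,yy+dy,40])+u*l+n*s for dy,l in((-27.5,60),(-27.5,110),(27.5,110),(27.5,60))]
        px=(proj(c,T(rk,Q))-[x,y]+.5)*k
        cv2.polylines(im,[px.astype(int)],False,(0,0,255) if s>0 else (0,255,0),1)
    cv2.imwrite(f"pics/{nm}3.png",im)
```

```text
t 5.62 tcp [459.5 235.7 165.8] target [463.3 229.6 171.1] rot deg [ 0.2 -0.3  0.3] F [ 0.5 -0.1 -0.5] gap 0.501 q [ 25. -15. 128. -28.  41.  50.] rows 1
[np.float64(-0.0054), np.float64(0.0068), np.float64(-0.0018), np.float64(0.003), np.float64(-0.006), np.float64(0.0044)]
```

View pics/wrist3.png

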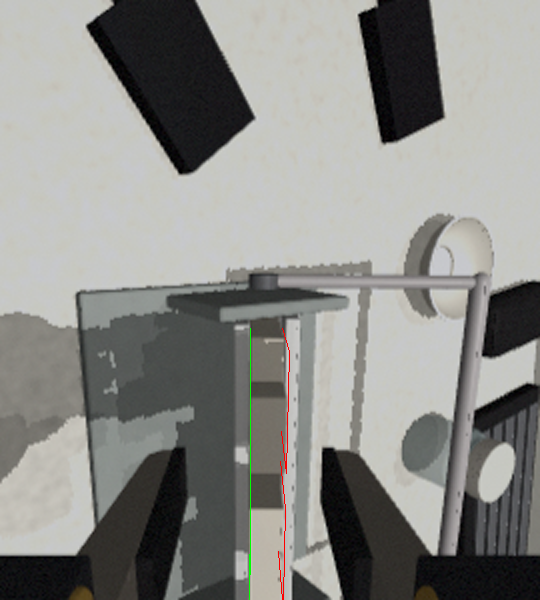

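View pics/top3.png

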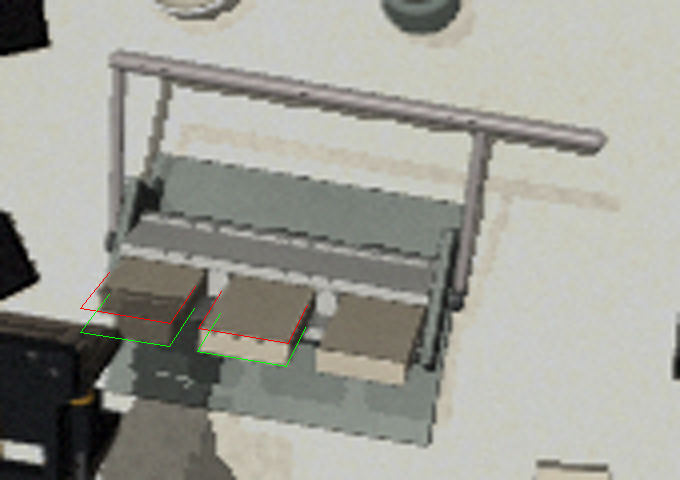

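View pics/scene3.png

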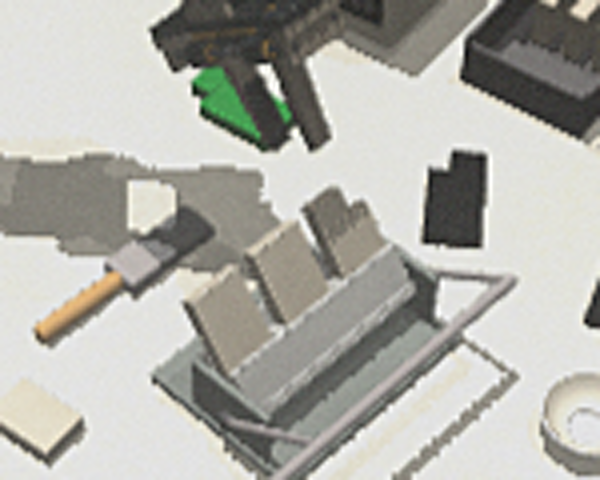

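Pictures: the bar is at its stop (top crop (120,60)-(600,140)) and all three boards are seated. The notched board at scene crop (345,230) has its step at (362,205), so this is the one to reject. The open fingers are above it. I'll align, then go down along the slope.

play_rows(series=[[-0.006,0.007,0,0.003,-0.006,0.004,0.5],[0,0,0,0,0,0,0.5]])

```text
time: 6.02
ee_pos: [470.1, 226.5, 176.4]
tcp_rot: [[0.148, 0.805, 0.574], [0.989, -0.123, -0.082], [0.005, 0.58, -0.815]]
force: [-0.4, 0.1, -0.4]
finger_gap: 0.5
```

Run:
```python
from h import *
u=np.array([-np.sin(.61),0,np.cos(.61)])
f=np.array([35,72-12,40])
plan(tgt(rk,f+u*68,35),ms=25)
```

```text
t 6.03 tcp [470.1 226.5 176.4] target [515.2 220.2  95.7] rot deg [ 0.4  0.  -0.5] F [-0.4  0.1 -0.4] gap 0.5 q [ 23. -16. 127. -27.  41.  48.] rows 4
[np.float64(0.0), np.float64(-0.0024), np.float64(0.023), np.float64(0.0019), np.float64(0.0), np.float64(-0.002)]
[np.float64(0.0), np.float64(-0.0024), np.float64(0.023), np.float64(0.0019), np.float64(0.0), np.float64(-0.002)]
[np.float64(0.0), np.float64(-0.0023), np.float64(0.023), np.float64(0.0019), np.float64(0.0), np.float64(-0.002)]
[np.float64(0.0), np.float64(-0.0023), np.float64(0.023), np.float64(0.0019), np.float64(0.0), np.float64(-0.002)]
```

play_rows(series=[[0,-0.002,0.023,0.002,0,-0.002,0.5],[0,-0.002,0.023,0.002,0,-0.002,0.5],[0,-0.002,0.022,0.002,0,-0.002,0.5],[0,0,0,0,0,0,0.5]])

```text
time: 6.52
ee_pos: [508.9, 219.8, 120.0]
tcp_rot: [[0.148, 0.806, 0.573], [0.989, -0.123, -0.082], [0.004, 0.579, -0.815]]
force: [-1.2, -0.5, -0.3]
finger_gap: 0.498
```

Run:
```python
from h import *
from cell import manip
u=np.array([-np.sin(.61),0,np.cos(.61)])
f=np.array([35,72-12,40])
plan(tgt(rk,f+u*68,35),ms=25)
c=manip.read_camera("wrist");im=c["color"][:,:,::-1]
cv2.imwrite("pics/w4.png",cv2.resize(im[150:384,130:400],None,fx=2.5,fy=2.5,interpolation=cv2.INTER_CUBIC))
```

```text
t 6.53 tcp [508.9 219.8 120. ] target [515.2 220.2  95.7] rot deg [ 0.4  0.  -0.5] F [-1.2 -0.5 -0.3] gap 0.498 q [ 20.  -6. 125. -31.  32.  51.] rows 2
[np.float64(0.0006), np.float64(-0.0045), np.float64(0.0117), np.float64(0.0034), np.float64(0.0001), np.float64(-0.004)]
[np.float64(0.0006), np.float64(-0.0045), np.float64(0.0117), np.float64(0.0034), np.float64(0.0001), np.float64(-0.004)]
```

View pics/w4.png

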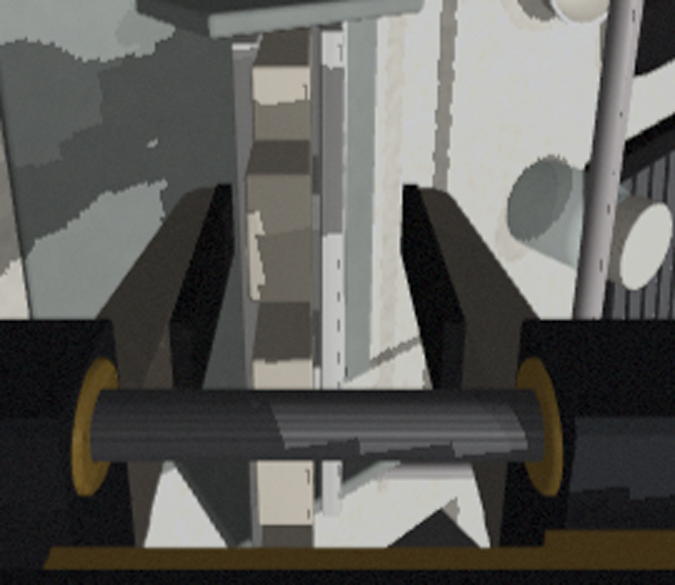

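The board column (245-313 px) sits left of the jaw middle (about 317). That agrees with the computed shift of about -9 mm, so I'll correct it.

play_rows(series=[[0,-0.006,0.0,0.003,0,-0.004,0.5],[0,-0.004,0.012,0.003,0,-0.004,0.5],[0,-0.001,0.012,0,0,0,0.5],[0,0,0,0,0,0,0.5]])

```text
time: 7.08
ee_pos: [515.1, 220.3, 96.1]
tcp_rot: [[0.14, 0.808, 0.573], [0.99, -0.116, -0.079], [0.002, 0.578, -0.816]]
force: [-0.6, 0.2, -0.4]
finger_gap: 0.496
```

Run:
```python
from h import *
from cell import manip
u=np.array([-np.sin(.61),0,np.cos(.61)])
f=np.array([35,72-12,40])
plan(tgt(rk,f+u*68,35),ms=25)
c=manip.read_camera("wrist");im=c["color"][:,:,::-1]
cv2.imwrite("pics/w5.png",cv2.resize(im[150:384,130:400],None,fx=2.5,fy=2.5,interpolation=cv2.INTER_CUBIC))
```

```text
t 7.08 tcp [515.1 220.3  96.1] target [515.2 220.2  95.7] rot deg [ 0.3 -0.2 -0. ] F [-0.6  0.2 -0.4] gap 0.496 q [ 20.  -2. 125. -34.  29.  54.] rows 1
[np.float64(-0.0), np.float64(-0.0001), np.float64(0.0004), np.float64(0.0055), np.float64(-0.0028), np.float64(-0.0002)]
```

View pics/w5.png

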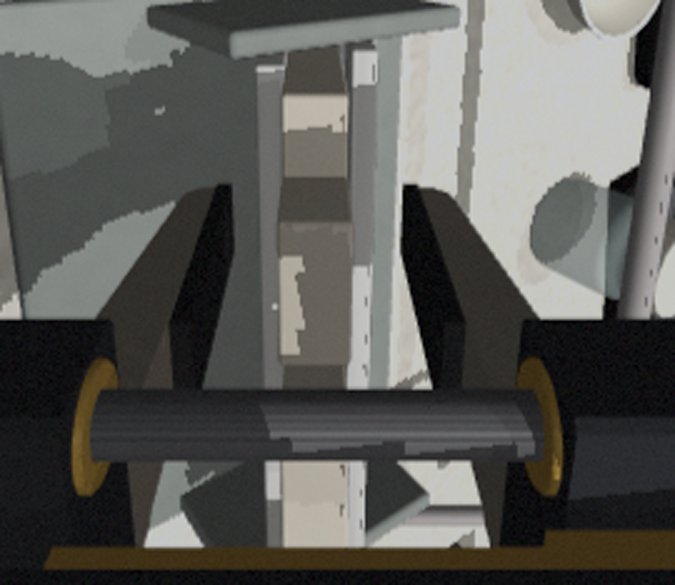

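Before closing I need to be sure which board is between the fingers, so I'll project the model into this view.

Run:
```python
from h import *
from cell import manip
u=np.array([-np.sin(.61),0,np.cos(.61)]);n=np.array([np.cos(.61),0,np.sin(.61)])
o=manip.get_obs()
k=2
for nm in("wrist","top","scene"):
    c=manip.read_camera(nm);im=c["color"][:,:,::-1]
    x,y,w,h,k={"wrist":(130,100,270,284,2),"top":(125,130,170,120,4),"scene":(200,90,150,120,4)}[nm]
    im=cv2.resize(im[y:y+h,x:x+w],None,fx=k,fy=k,interpolation=cv2.INTER_CUBIC)
    for yy,col in((-72,(255,0,0)),(0,(0,255,0)),(72,(0,0,255))):
        Q=[np.array([35,yy+dy,40])+u*110+n*s for dy,s in((-27.5,8),(27.5,8),(27.5,-8),(-27.5,-8))]
        px=(proj(c,T(rk,Q))-[x,y]+.5)*k
        cv2.polylines(im,[px.astype(int)],True,col,1)
    px=(proj(c,o['ee_pos'])-[x,y]+.5)*k;cv2.circle(im,tuple(px[0].astype(int)),5,(255,0,255),1)
    cv2.imwrite(f"pics/{nm}6.png",im)
```

```text
(no output)
```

View pics/wrist6.png

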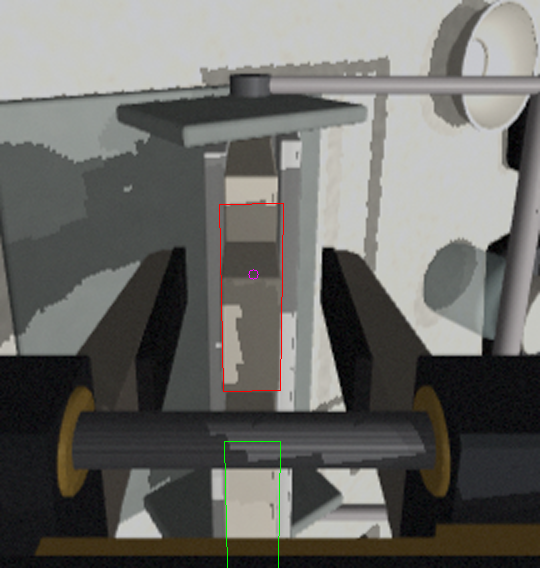

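View pics/top6.png

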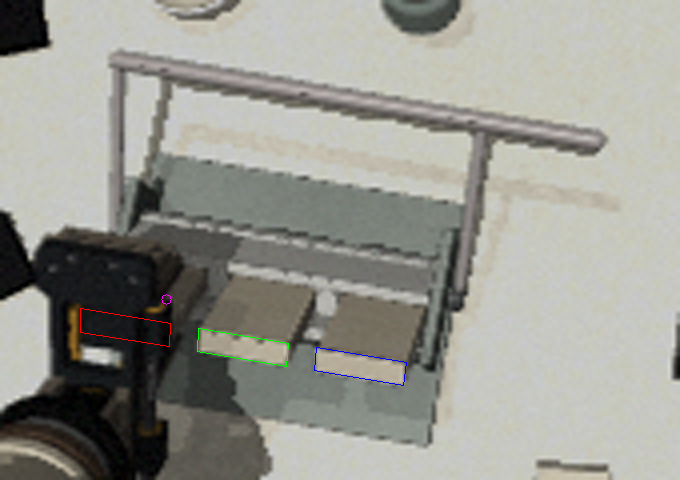

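View pics/scene6.png

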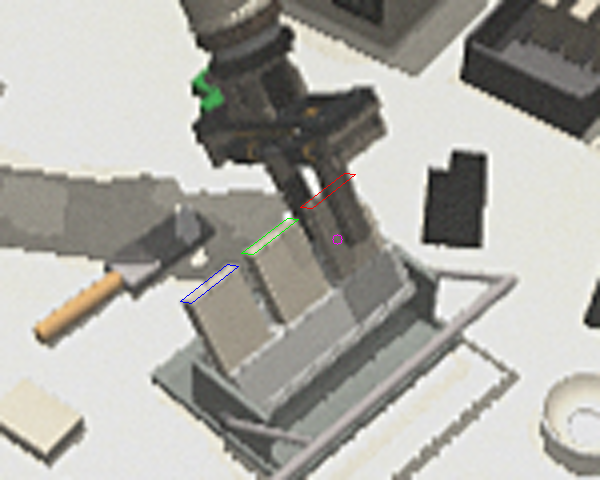

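The red outline is the notched board: its end is solid at rows 280-390 with the notch floor at 175-240, and it's centred between the jaws. Closing.

play_rows(series=[[0,0,0,0,0,0,0],[0,0,0,0,0,0,0],[0,0,0,0,0,0,0],[0,0,0,0,0,0,0]])

```text
time: 7.78
ee_pos: [515.4, 220.8, 97.9]
tcp_rot: [[0.14, 0.806, 0.575], [0.99, -0.116, -0.078], [0.004, 0.58, -0.815]]
force: [-0.3, 0.5, -1.8]
finger_gap: 0.172
```

Run:
```python
from h import *
u=np.array([-np.sin(.61),0,np.cos(.61)])
f=np.array([35,72-12,40])
plan(tgt(rk,f+u*168,35),ms=20)
```

```text
t 7.78 tcp [515.4 220.8  97.9] target [458.5 228.3 177.7] rot deg [ 0.4 -0.2 -0. ] F [-0.3  0.5 -1.8] gap 0.172 q [ 20.  -2. 125. -34.  29.  54.] rows 5
[np.float64(-0.0), np.float64(-0.0001), np.float64(-0.0197), np.float64(0.0016), np.float64(-0.0008), np.float64(-0.0002)]
[np.float64(-0.0001), np.float64(-0.0001), np.float64(-0.0197), np.float64(0.0016), np.float64(-0.0008), np.float64(-0.0002)]
[np.float64(-0.0001), np.float64(-0.0002), np.float64(-0.0197), np.float64(0.0016), np.float64(-0.0008), np.float64(-0.0002)]
[np.float64(-0.0001), np.float64(-0.0002), np.float64(-0.0197), np.float64(0.0016), np.float64(-0.0008), np.float64(-0.0002)]
[np.float64(-0.0001), np.float64(-0.0002), np.float64(-0.0197), np.float64(0.0016), np.float64(-0.0008), np.float64(-0.0002)]
```

The gap of 0.172 is about 16 mm, so the board is held. Drawing it out along the slope.

play_rows(series=[[0,0,-0.015,0,0,0,0],[0,0,-0.018,0,0,0,0],[0,0,-0.018,0,0,0,0]])

```text
time: 8.15
ee_pos: [484.5, 223.9, 138.3]
tcp_rot: [[0.141, 0.808, 0.571], [0.99, -0.116, -0.08], [0.002, 0.577, -0.817]]
force: [2.3, 0.0, -1.0]
finger_gap: 0.172
```

Run:
```python
from h import *
u=np.array([-np.sin(.61),0,np.cos(.61)])
f=np.array([35,72-12,40])
plan(tgt(rk,f+u*178,35),ms=25)
```

```text
t 8.15 tcp [484.5 223.9 138.3] target [452.8 229.1 185.9] rot deg [ 0.2 -0.1 -0. ] F [ 2.3  0.  -1. ] gap 0.172 q [ 22. -11. 127. -30.  35.  50.] rows 3
[np.float64(0.0003), np.float64(0.0004), np.float64(-0.0191), np.float64(0.0014), np.float64(-0.0006), np.float64(-0.0002)]
[np.float64(0.0002), np.float64(0.0004), np.float64(-0.0191), np.float64(0.0014), np.float64(-0.0006), np.float64(-0.0002)]
[np.float64(0.0002), np.float64(0.0004), np.float64(-0.0191), np.float64(0.0014), np.float64(-0.0006), np.float64(-0.0002)]
```

play_rows(series=[[0,0,-0.019,0,0,0,0],[0,0,-0.02,0,0,0,0],[0,0,-0.02,0,0,0,0],[0,0,-0.02,0,0,0,0],[0,0,0,0,0,0,0]])

```text
time: 8.78
ee_pos: [436.8, 230.3, 204.3]
tcp_rot: [[0.141, 0.809, 0.57], [0.99, -0.116, -0.08], [0.002, 0.576, -0.818]]
force: [-0.9, -0.1, -2.0]
finger_gap: 0.171
```

Run:
```python
from h import *
from cell import manip
o=manip.get_obs()
p=np.array([o['ee_pos'][0],o['ee_pos'][1],300.])
plan((p,tgt(rk,[0,0,0],25)[1]),ms=30)
for nm in("scene","wrist"):
    c=manip.read_camera(nm);im=c["color"][:,:,::-1]
    x,y,w,h,k={"scene":(200,70,150,140,4),"wrist":(130,100,270,284,2)}[nm]
    cv2.imwrite(f"pics/{nm}7.png",cv2.resize(im[y:y+h,x:x+w],None,fx=k,fy=k,interpolation=cv2.INTER_CUBIC))
```

```text
t 8.78 tcp [436.8 230.3 204.3] target [436.8 230.3 300. ] rot deg [10.2 -0.1 -0. ] F [-0.9 -0.1 -2. ] gap 0.171 q [ 26. -22. 128. -26.  47.  47.] rows 4
[np.float64(0.0), np.float64(0.0138), np.float64(-0.0196), np.float64(0.0443), np.float64(-0.0005), np.float64(-0.0001)]
[np.float64(0.0), np.float64(0.0129), np.float64(-0.0202), np.float64(0.0443), np.float64(-0.0005), np.float64(-0.0001)]
[np.float64(0.0), np.float64(0.012), np.float64(-0.0207), np.float64(0.0443), np.float64(-0.0005), np.float64(-0.0001)]
[np.float64(0.0), np.float64(0.0111), np.float64(-0.0212), np.float64(0.0443), np.float64(-0.0005), np.float64(-0.0001)]
```

View pics/scene7.png

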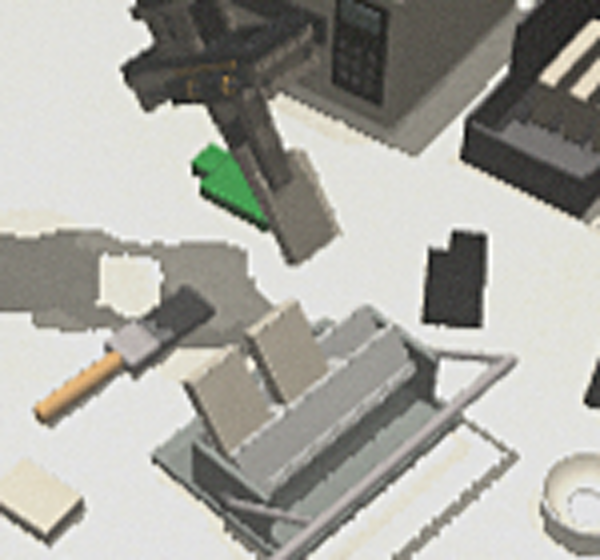

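View pics/wrist7.png

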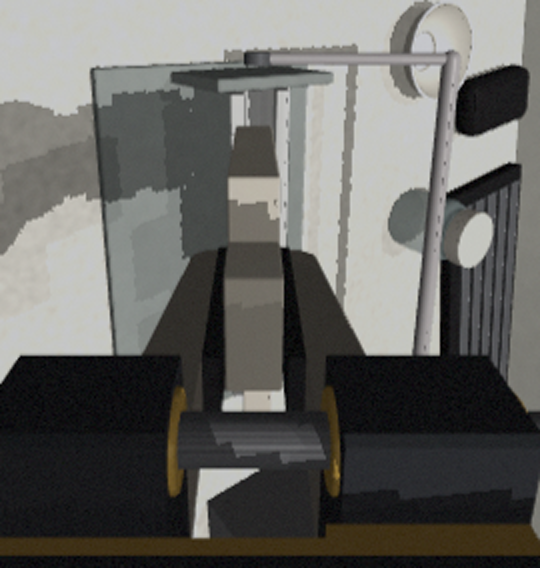

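The notched board is out, held straight (scene crop (305,210)), and both whole boards are seated. I'll lift and traverse to above the basket at 25° tilt.

play_rows(series=[[0,0.014,-0.02,0.044,0,0,0],[0,0.013,-0.02,0.044,0,0,0],[0,0.012,-0.02,0.044,0,0,0],[0,0.01,-0.02,0.04,0,0,0]])

```text
time: 9.38
ee_pos: [434.7, 227.5, 289.2]
tcp_rot: [[0.143, 0.904, 0.403], [0.99, -0.127, -0.066], [-0.008, 0.408, -0.913]]
force: [0.5, -0.1, -2.5]
finger_gap: 0.175
```

Run:
```python
from h import *
plan(tgt(bk,[16,-12,240],25),ms=45)
```

```text
t 9.38 tcp [434.7 227.5 289.2] target [ 524.  -378.1  240. ] rot deg [-0.9  1.1 -1.3] F [ 0.5 -0.1 -2.5] gap 0.175 q [ 21. -21. 114. -13.  67.  33.] rows 14
[np.float64(-0.0419), np.float64(0.0098), np.float64(0.0086), np.float64(-0.0012), np.float64(0.0014), np.float64(-0.0016)]
[np.float64(-0.0419), np.float64(0.0097), np.float64(0.0086), np.float64(-0.0012), np.float64(0.0014), np.float64(-0.0016)]
[np.float64(-0.0419), np.float64(0.0097), np.float64(0.0085), np.float64(-0.0012), np.float64(0.0014), np.float64(-0.0016)]
[np.float64(-0.042), np.float64(0.0096), np.float64(0.0085), np.float64(-0.0012), np.float64(0.0014), np.float64(-0.0016)]
[np.float64(-0.042), np.float64(0.0095), np.float64(0.0084), np.float64(-0.0012), np.float64(0.0014), np.float64(-0.0016)]
[np.float64(-0.042), np.float64(0.0094), np.float64(0.0084), np.float64(-0.0012), np.float64(0.0014), np.float64(-0.0016)]
[np.float64(-0.042), np.float64(0.0094), np.float64(0.0083), np.float64(-0.0012), np.float64(0.0014), np.float64(-0.0016)]
[np.float64(-0.0421), np.float64(0.0093), np.float64(0.0083), np.float64(-0.0012), np.float64(0.0014), np.float64(-0.0016)]
[np.float64(-0.0421), np.float64(0.0092), np.float64(0.0082), np.float64(-0.0012), np.float64(0.0014), np.float64(-0.0016)]
[np.float64(-0.0421), np.float64(0.0091), np.float64(0.0082), np.float64(-0.0012), np.float64(0.0014), np.float64(-0.0016)]
[np.float64(-0.0421), np.float64(0.0091), np.float64(0.0081), np.float64(-0.0012), np.float64(0.0014), np.float64(-0.0016)]
[np.float64(-0.0422), np.float64(0.009), np.float64(0.0081), np.float64(-0.0012), np.float64(0.0014), np.float64(-0.0016)]
[np.float64(-0.0422), np.float64(0.0089), np.float64(0.0081), np.float64(-0.0012), np.float64(0.0014), np.float64(-0.0016)]
[np.float64(-0.0422), np.float64(0.0088), np.float64(0.008), np.float64(-0.0012), np.float64(0.0014), np.float64(-0.0016)]
```

play_rows(series=[[-0.03,0.007,0.006,0,0.001,-0.001,0],[-0.042,0.01,0.008,0,0.001,-0.001,0],[-0.042,0.01,0.008,0,0.001,-0.001,0],[-0.042,0.01,0.008,0,0.001,-0.001,0],[-0.042,0.01,0.008,0,0.001,-0.001,0]])

```text
time: 10.0
ee_pos: [467.3, 18.1, 271.6]
tcp_rot: [[0.133, 0.907, 0.4], [0.991, -0.119, -0.06], [-0.007, 0.404, -0.915]]
force: [0.2, 0.3, -1.1]
finger_gap: 0.169
```

play_rows(series=[[-0.042,0.009,0.008,0,0.001,-0.001,0],[-0.042,0.009,0.008,0,0.001,-0.001,0],[-0.042,0.009,0.008,0,0.001,-0.001,0],[-0.042,0.009,0.008,0,0.001,-0.001,0],[-0.04,0.009,0.008,0,0.001,-0.001,0]])

```text
time: 10.62
ee_pos: [494.3, -206.6, 246.8]
tcp_rot: [[0.134, 0.91, 0.393], [0.991, -0.122, -0.056], [-0.003, 0.397, -0.918]]
force: [0.4, -0.4, -0.7]
finger_gap: 0.172
```

Run:
```python
from h import *
plan(tgt(bk,[16,-12,220],25),ms=45)
```

```text
t 10.62 tcp [ 494.3 -206.6  246.8] target [ 524.  -378.1  220. ] rot deg [-1.6  0.6 -1. ] F [ 0.4 -0.4 -0.7] gap 0.172 q [-44. -17. 115.  15.  63. -41.] rows 4
[np.float64(-0.0415), np.float64(0.0093), np.float64(0.0115), np.float64(-0.007), np.float64(0.0027), np.float64(-0.0042)]
[np.float64(-0.0415), np.float64(0.0091), np.float64(0.0114), np.float64(-0.007), np.float64(0.0027), np.float64(-0.0042)]
[np.float64(-0.0416), np.float64(0.0088), np.float64(0.0114), np.float64(-0.007), np.float64(0.0027), np.float64(-0.0042)]
[np.float64(-0.0417), np.float64(0.0085), np.float64(0.0113), np.float64(-0.007), np.float64(0.0027), np.float64(-0.0042)]
```

play_rows(series=[[-0.042,0.009,0.008,-0.007,0.003,-0.004,0],[-0.042,0.009,0.008,-0.007,0.003,-0.004,0],[-0.042,0.009,0.009,-0.007,0.003,-0.004,0],[-0.034,0.007,0.009,-0.007,0.003,-0.004,0],[0,0,0,0,0,0,0]])

```text
time: 11.25
ee_pos: [514.4, -381.9, 218.9]
tcp_rot: [[0.124, 0.903, 0.411], [0.992, -0.116, -0.045], [0.007, 0.413, -0.911]]
force: [1.4, 0.9, -1.4]
finger_gap: 0.172
```

```bash
cat > look.py <<'E'
from h import *
from cell import manip
import sys
tag=sys.argv[1]
for nm in("scene","top","wrist"):
    c=manip.read_camera(nm);im=c["color"][:,:,::-1]
    x,y,w,h,k={"scene":(90,180,150,150,4),"top":(300,110,160,150,4),"wrist":(0,0,512,384,1)}[nm]
    im=cv2.resize(im[y:y+h,x:x+w],None,fx=k,fy=k,interpolation=cv2.INTER_CUBIC)
    C=[(85,60,90),(85,-60,90),(-85,-60,90),(-85,60,90)]
    cv2.polylines(im,[((proj(c,T(bk,C))-[x,y]+.5)*k).astype(int)],True,(0,0,255),1)
    cv2.imwrite(f"pics/{nm}_{tag}.png",im)
E
python3 look.py 8
python3 - <<'E'
from h import *
plan(tgt(bk,[16,-12,77],25),ms=35)
E
```

```text
t 11.4 tcp [ 515.2 -378.9  220.6] target [ 524.  -378.1   77. ] rot deg [-0.5 -0.2 -0.5] F [ 0.4 -0.3 -0.5] gap 0.175 q [-57.   3. 100.  21.  62. -57.] rows 5
[np.float64(0.0002), np.float64(-0.0103), np.float64(0.0268), np.float64(-0.0017), np.float64(-0.0007), np.float64(-0.0017)]
[np.float64(0.0002), np.float64(-0.0104), np.float64(0.0268), np.float64(-0.0017), np.float64(-0.0007), np.float64(-0.0017)]
[np.float64(0.0003), np.float64(-0.0104), np.float64(0.0268), np.float64(-0.0017), np.float64(-0.0007), np.float64(-0.0017)]
[np.float64(0.0003), np.float64(-0.0105), np.float64(0.0268), np.float64(-0.0017), np.float64(-0.0007), np.float64(-0.0017)]
[np.float64(0.0003), np.float64(-0.0105), np.float64(0.0268), np.float64(-0.0017), np.float64(-0.0007), np.float64(-0.0017)]
```

View pics/scene_8.png

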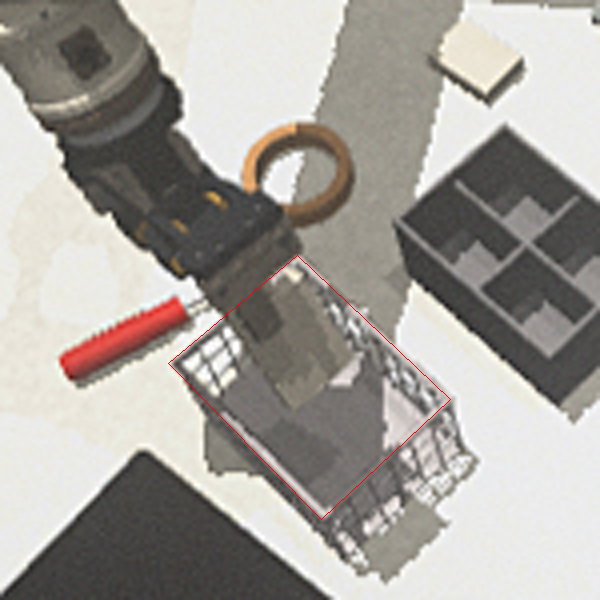

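View pics/wrist_8.png

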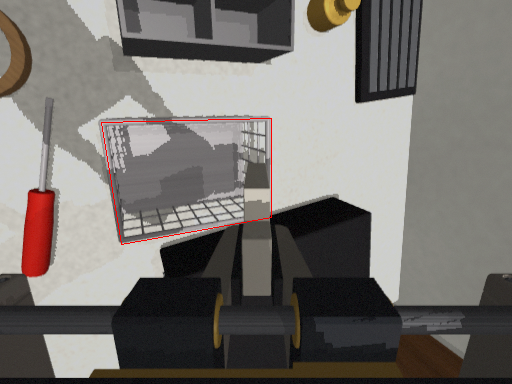

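View pics/top_8.png

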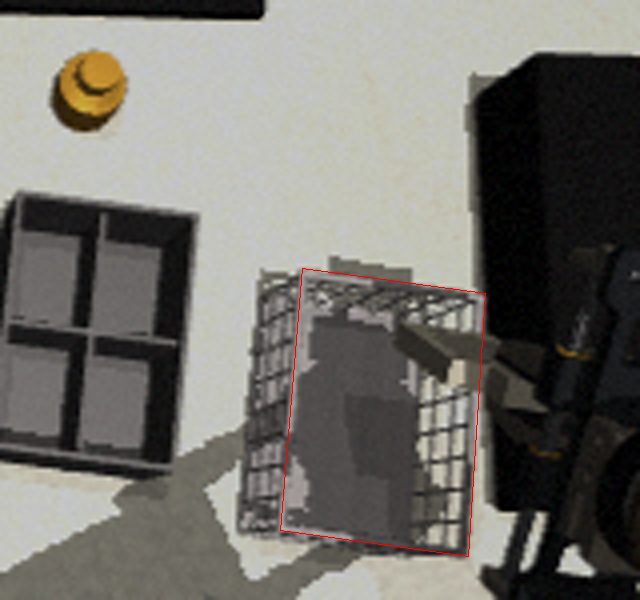

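Run:
```python
from h import *
from cell import manip
c=manip.read_camera("top");s=manip.read_camera("scene")
def ray(c,px,z):
    d=c['orientation']@[(px[0]-c['cx'])/c['fx'],(px[1]-c['cy'])/c['fy'],1]
    return c['eye']+d*(z-c['eye'][2])/d[2]
print(ray(c,(655*.64,203*.64),0))
for z in(0,30,60,90,120,150): 
    print(z,ray(c,(683*.64,195*.64),z),ray(c,(691*.64,372*.64),z),ray(s,(197*.64,458*.64),z))
```

```text
[ 764.11813587 -480.55229138    0.        ]
0 [ 781.26867293 -534.49350069    0.        ] [ 450.09616891 -529.27479681    0.        ] [ 410.67008477 -461.05929707    0.        ]
30 [ 769.70393324 -518.15652355   30.        ] [ 448.6582377  -513.09740059   30.        ] [ 425.7788493  -464.76714319   30.        ]
60 [ 758.13919355 -501.8195464    60.        ] [ 447.2203065  -496.92000438   60.        ] [ 440.88761384 -468.4749893    60.        ]
90 [ 746.57445386 -485.48256926   90.        ] [ 445.7823753  -480.74260816   90.        ] [ 455.99637838 -472.18283542   90.        ]
120 [ 735.00971417 -469.14559212  120.        ] [ 444.3444441  -464.56521194  120.        ] [ 471.10514292 -475.89068153  120.        ]
150 [ 723.44497448 -452.80861498  150.        ] [ 442.9065129  -448.38781573  150.        ] [ 486.21390746 -479.59852765  150.        ]
```

The basket outline matches (red). The board hangs above it and is centred in y. The black box beside it is about 90 mm high with its near face at y≈-477, so the gripper clears it. Lowering.

play_rows(series=[[0,-0.01,0.027,-0.002,0,-0.002,0],[0,-0.01,0.027,-0.002,0,-0.002,0],[0,-0.01,0.027,-0.002,0,-0.002,0],[0,0,0,0,0,0,0]])

```text
time: 12.0
ee_pos: [524.1, -376.4, 136.7]
tcp_rot: [[0.11, 0.9, 0.422], [0.994, -0.099, -0.048], [-0.002, 0.425, -0.905]]
force: [-0.1, 0.2, -1.3]
finger_gap: 0.173
```

```bash
python3 look.py 9
python3 - <<'E'
from h import *
plan(tgt(bk,[16,-12,77],25),ms=20)
E
```

```text
t 12.15 tcp [ 525.7 -379.3  141.2] target [ 524.  -378.1   77. ] rot deg [0.4 0.3 0.4] F [-0.1 -0.3 -0.9] gap 0.174 q [-56.   9. 104.  24.  52. -62.] rows 4
[np.float64(0.0004), np.float64(-0.0073), np.float64(0.0143), np.float64(0.0018), np.float64(0.0013), np.float64(0.0016)]
[np.float64(0.0004), np.float64(-0.0073), np.float64(0.0143), np.float64(0.0018), np.float64(0.0013), np.float64(0.0016)]
[np.float64(0.0003), np.float64(-0.0072), np.float64(0.0143), np.float64(0.0018), np.float64(0.0013), np.float64(0.0016)]
[np.float64(0.0003), np.float64(-0.0072), np.float64(0.0143), np.float64(0.0018), np.float64(0.0013), np.float64(0.0016)]
```

View pics/scene_9.png

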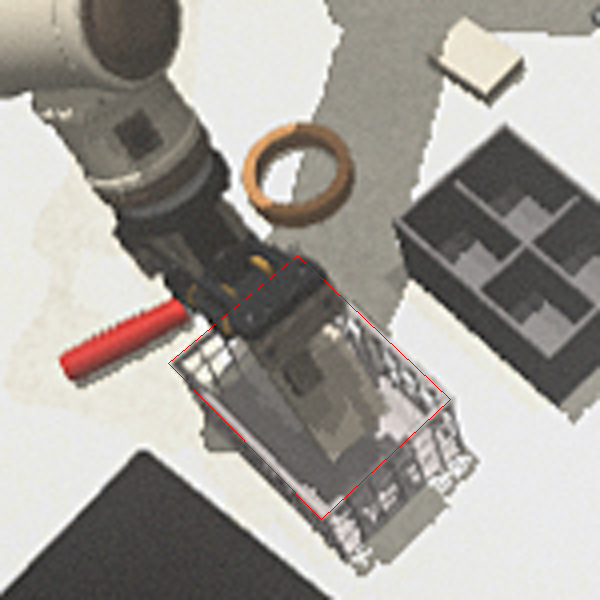

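View pics/top_9.png

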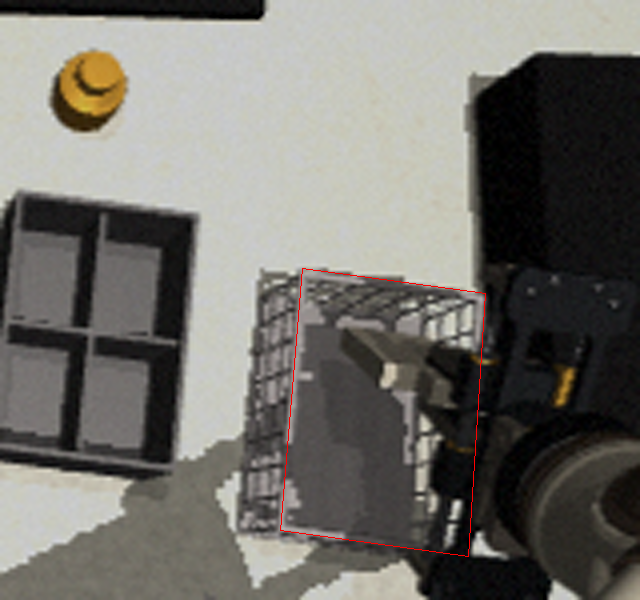

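play_rows(series=[[0,-0.007,0.014,0.002,0.001,0.002,0],[0,-0.007,0.014,0.002,0.001,0.002,0],[0,-0.007,0.014,0.002,0.001,0.002,0],[0,0,0,0,0,0,0]])

```text
time: 12.65
ee_pos: [525.2, -380.6, 93.4]
tcp_rot: [[0.116, 0.899, 0.422], [0.993, -0.103, -0.053], [-0.004, 0.425, -0.905]]
force: [-0.0, -0.8, -1.7]
finger_gap: 0.174
```

```bash
python3 look.py 10
python3 - <<'E'
from h import *
plan(tgt(bk,[16,-12,73],25),ms=10)
E
```

```text
t 12.8 tcp [ 526.3 -382.    96.1] target [ 524.  -378.1   73. ] rot deg [0.4 0.4 0.1] F [-0.3 -0.4 -1.3] gap 0.173 q [-56.  13. 106.  26.  47. -65.] rows 3
[np.float64(0.0013), np.float64(-0.0041), np.float64(0.0066), np.float64(0.0021), np.float64(0.0025), np.float64(0.0008)]
[np.float64(0.0012), np.float64(-0.0041), np.float64(0.0066), np.float64(0.0021), np.float64(0.0025), np.float64(0.0008)]
[np.float64(0.0012), np.float64(-0.0041), np.float64(0.0066), np.float64(0.0021), np.float64(0.0025), np.float64(0.0008)]
```

View pics/top_10.png

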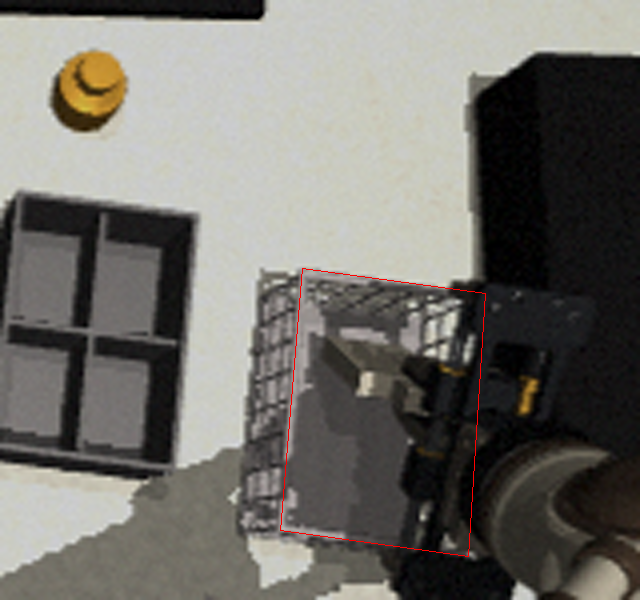

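View pics/scene_10.png

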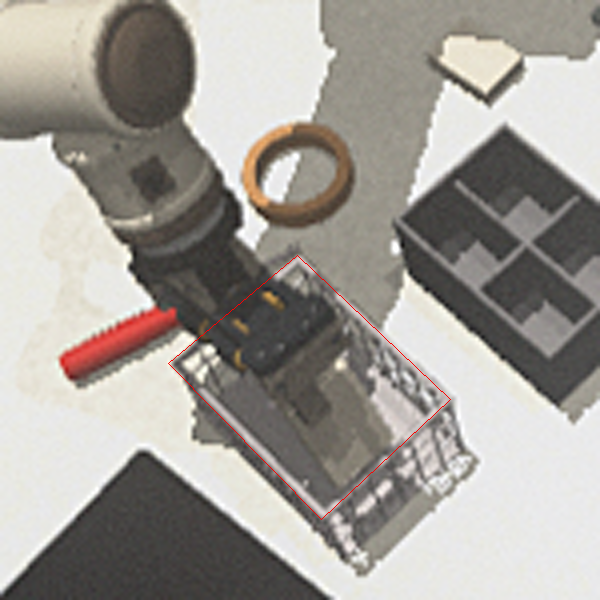

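play_rows(series=[[0.001,-0.004,0.008,0.002,0.002,0,0],[0.001,-0.004,0.007,0.002,0.002,0,0],[0,0,0,0,0,0,0]])

```text
time: 13.18
ee_pos: [526.1, -380.4, 78.9]
tcp_rot: [[0.114, 0.899, 0.422], [0.993, -0.101, -0.053], [-0.005, 0.425, -0.905]]
force: [0.2, -0.4, -0.9]
finger_gap: 0.172
```

Run:
```python
from h import *
plan(tgt(bk,[16,-12,70],25),ms=10)
```

```text
t 13.18 tcp [ 526.1 -380.4   78.9] target [ 524.  -378.1   70. ] rot deg [0.2 0.3 0.2] F [ 0.2 -0.4 -0.9] gap 0.172 q [-56.  14. 106.  26.  46. -66.] rows 1
[np.float64(0.0021), np.float64(-0.0059), np.float64(0.0071), np.float64(0.0031), np.float64(0.0045), np.float64(0.0029)]
```

play_rows(series=[[0,-0.001,0.004,0,0,0,0],[0,-0.001,0.004,0,0,0,0],[0,0,0,0,0,0,0]])

```text
time: 13.55
ee_pos: [527.9, -380.8, 70.5]
tcp_rot: [[0.114, 0.899, 0.422], [0.993, -0.101, -0.053], [-0.006, 0.426, -0.905]]
force: [-0.2, -0.1, -1.3]
finger_gap: 0.173
```

play_rows(series=[[0,-0.001,0.003,0,0,0,0],[0,0,0,0,0,0,0]])

```text
time: 13.8
ee_pos: [529.7, -383.0, 70.4]
tcp_rot: [[0.115, 0.898, 0.426], [0.993, -0.1, -0.057], [-0.009, 0.429, -0.903]]
force: [0.0, 0.6, -1.7]
finger_gap: 0.176
```

The lower end is about 2 mm above the floor. I'll open slightly so the board settles onto the lower finger.

play_rows(series=[[0,0,0,0,0,0,0.2],[0,0,0,0,0,0,0.24],[0,0,0,0,0,0,0.28],[0,0,0,0,0,0,0.3],[0,0,0,0,0,0,0.3]])

```text
time: 14.42
ee_pos: [529.7, -383.1, 70.4]
tcp_rot: [[0.115, 0.898, 0.426], [0.993, -0.1, -0.058], [-0.009, 0.43, -0.903]]
force: [0.2, -0.0, 0.5]
finger_gap: 0.301
```

```bash
python3 look.py 11
python3 - <<'E'
from h import *
plan(tgt(bk,[16,-12,70],25),ms=10)
E
```

```text
t 14.57 tcp [ 529.7 -383.1   70.4] target [ 524.  -378.1   70. ] rot deg [0.4 0.5 0.2] F [ 0.1 -0.4 -0.6] gap 0.299 q [-56.  15. 106.  27.  45. -66.] rows 1
[np.float64(0.0044), np.float64(-0.0058), np.float64(-0.0023), np.float64(0.0077), np.float64(0.0087), np.float64(0.0037)]
```

View pics/top_11.png

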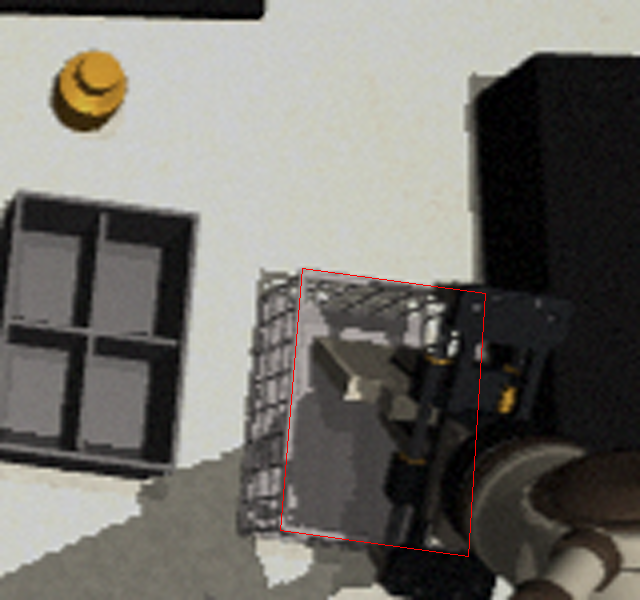

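View pics/wrist_11.png

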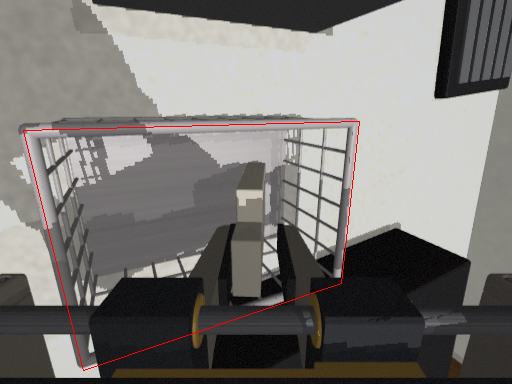

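The board leans on the robot-side finger with its foot on the floor, inside the basket. I'll ease it down by moving toward -x and up, to shorten the topple.

play_rows(series=[[0,-0.006,-0.006,0,0,0,0.4],[0,-0.006,-0.006,0,0,0,0.4],[0,-0.006,-0.006,0,0,0,0.45],[0,-0.006,-0.006,0,0,0,0.45],[0,0,0,0,0,0,0.45]])

```text
time: 15.2
ee_pos: [495.3, -379.0, 82.6]
tcp_rot: [[0.115, 0.898, 0.426], [0.993, -0.1, -0.058], [-0.01, 0.429, -0.903]]
force: [-0.8, 0.3, 1.3]
finger_gap: 0.452
```

```bash
python3 look.py 12
```

```text
(no output)
```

View pics/wrist_12.png

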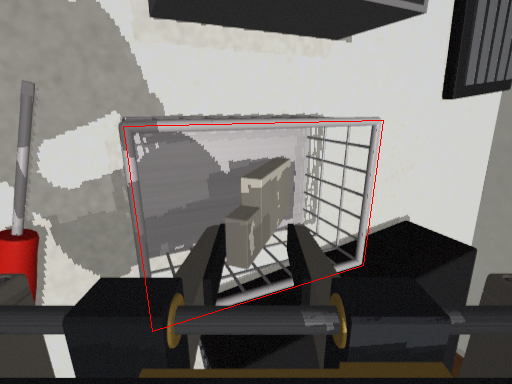

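View pics/scene_12.png

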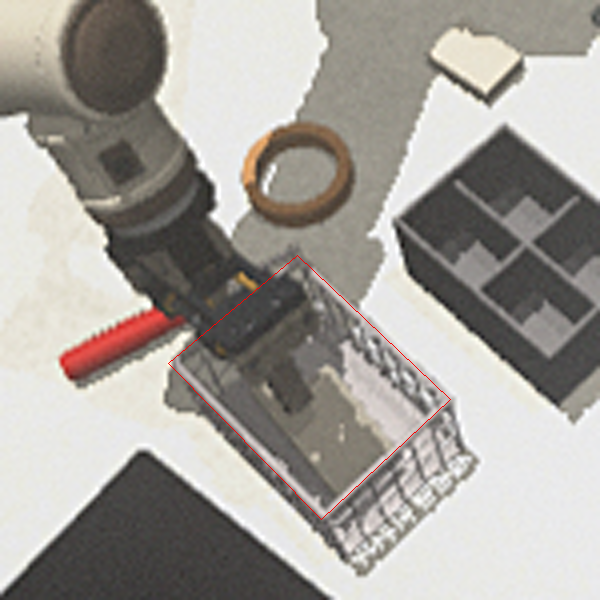

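The board now leans further, on the robot-side finger. Withdrawing along the tool axis.

play_rows(series=[[0,-0.003,-0.012,0,0,0,0.5],[0,-0.002,-0.012,0,0,0,0.5],[0,0,-0.012,0,0,0,0.5],[0,0,-0.02,0,0,0,0.5],[0,0,-0.025,0,0,0,0.5]])

```text
time: 15.98
ee_pos: [455.0, -372.9, 156.6]
tcp_rot: [[0.114, 0.898, 0.425], [0.993, -0.099, -0.056], [-0.008, 0.429, -0.903]]
force: [0.8, 0.2, 0.6]
finger_gap: 0.498
```

```bash
python3 look.py 13
```

```text
(no output)
```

View pics/wrist_13.png

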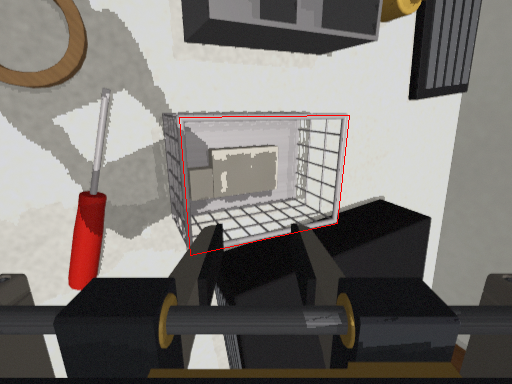

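View pics/scene_13.png

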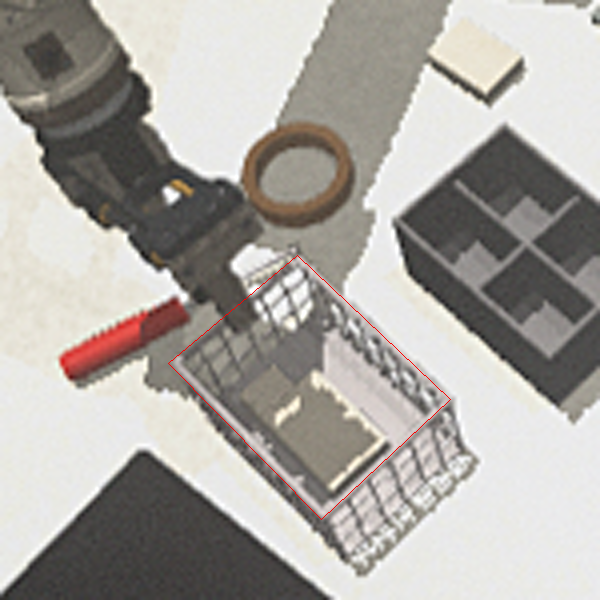

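The board lies flat inside the basket (scene crop (315,430)). I'll lift the arm clear and check the rack before handing in.

play_rows(series=[[0,0.015,-0.035,0,0,0,0.5],[0,0.015,-0.035,0,0,0,0.5],[0,0.015,-0.035,0,0,0,0.5],[0,0,0,0,0,0,0.5]])

```text
time: 16.62
ee_pos: [451.0, -370.7, 270.1]
tcp_rot: [[0.114, 0.898, 0.424], [0.993, -0.101, -0.054], [-0.006, 0.427, -0.904]]
force: [0.0, -0.9, -1.0]
finger_gap: 0.504
```

Run:
```python
from h import *
from cell import manip
for nm in("scene","top"):
    c=manip.read_camera(nm);im=c["color"][:,:,::-1]
    cv2.imwrite(f"pics/{nm}_14.png",cv2.resize(im,(800,600),interpolation=cv2.INTER_CUBIC))
```

```text
(no output)
```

View pics/scene_14.png

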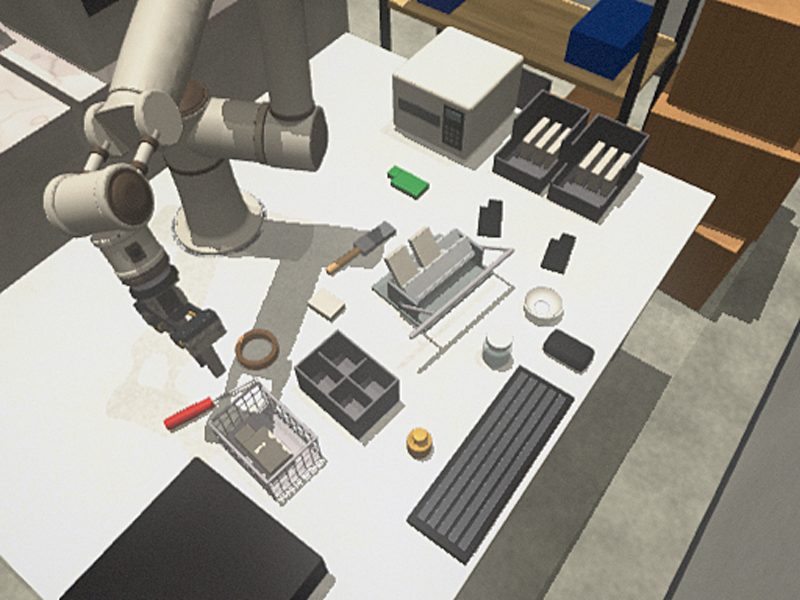

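View pics/top_14.png

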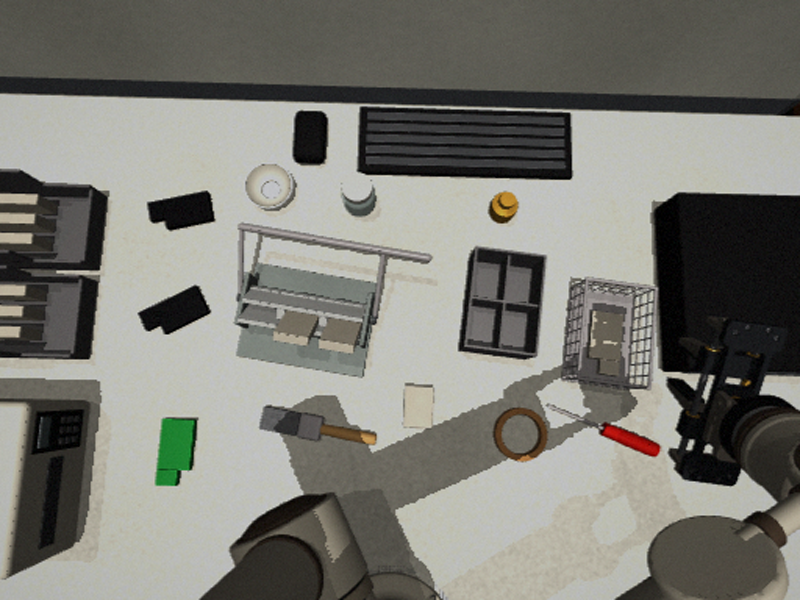

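The board is in the basket at top view (605,338). Both whole boards are in their slots at (296,327) and (340,333), the bar is open, and nothing else has visibly moved. Handing in.

```bash
python3 -c "
from cell import manip
print(manip.finish_job())"
```

```text
the job is handed in; nothing more can be done
None
```

I swung the retaining bar back, drew the notched board out of the +y slot along the slope and put it in the wire basket. Its lower end was about 2 mm above the basket floor (worked out from the arm pose) when I opened the fingers. I then eased it down on one finger. The job was handed in at about 17 s of the 53 s allowed; it reports no verdict.

**Last checks:**
- **Board:** it lies flat inside the basket.
- **Bar:** it measured about 1.5 rad partway through. I pushed it a little further, and the last pictures show it fully back, though I did not measure the angle again.
- **Whole boards and bystanders:** both whole boards are seated in their slots, and the bystanders look unmoved. I judged this by eye from the last pictures, not by measurement.
- **Forces:** the largest reading I saw was about 7 N, while pushing the bar.
- **Arm:** it is clear of everything, with the gripper above and beside the basket.

None of the checks failed. The only disagreement was in the pose fits: a few pixels of error, which is a few millimetres, at some rack and basket corners.

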